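Table things back in their stands

TASK

Put the candle tin, the salt shaker, the square spice jar and the small corked bottle each upright into its own wooden stand, the one whose recess matches its foot in shape and size, so that it stands flat on the recess floor, the square jar turned in line with its square recess. The salt shaker has been left in the candle tin's wide stand, so it has to come out of there before the candle tin can go in. Knock nothing over, and leave the butter stamp and the tall bottle where they are.

Things in the scene. Friction and masses are not known exactly. Their poses are not given: they have to be found in the camera images.
- candle_tin: low round tin with a stub of candle, 55 mm across and 18 mm high (wick to 20 mm), standing free on the worktop. Origin: centre of its underside, z up. Straight upright wall: grip it across, from above, with the fingertips in its upper 10 mm, so that they clear the stand's rim, which reaches 6 mm up its side once it is seated. Belongs in stand_wide
- salt_shaker: round glass salt shaker with a grey domed top, 44 mm across at the foot, 90 mm high; at the start it stands in stand_wide. Origin: centre of its underside, z up. It narrows upward from its widest, 30 mm up: set the fingertips 20 to 28 mm above the underside, where it is widest (higher up the taper is 9 degrees a side). Belongs in stand_middle
- spice_jar: square spice jar, 41 mm across the flats, 49 mm across its blunted corners, flats straight to 65 mm up; round yellow lid 41 mm across, from 76 to 96 mm up. Origin: centre of its underside, z up, x and y square to the flats. Grip across two flats, 60 to 75 mm up (lower, the lid may foul the gripper). Belongs in stand_square, its flats parallel to the recess, any of four ways round
- corked_bottle: small slender glass bottle with a cork, round, 34 mm across at the foot, 82 mm high, somewhat squarish (up to 38 mm across), its body straight up to 42 mm. Origin: centre of its underside, z up. Grip it across the body, with the fingertips 12 to 22 mm above the underside, which clears the stand's rim. Belongs in stand_narrow
- stand_wide: widest round stand, fixed to the worktop, pale wood with a cork-lined recess. Origin: centre of its underside on the worktop, z up. Rim top 10 mm above the worktop, rim 7 mm wide, recess floor 4 mm above the worktop. Round recess 65 mm across, outer diameter 79 mm; for the candle tin
- stand_middle: middle-sized round stand, fixed to the worktop, pale wood with a cork-lined recess. Origin: centre of its underside on the worktop, z up. Rim top 10 mm above the worktop, rim 7 mm wide, recess floor 4 mm above the worktop. Round recess 54 mm across, outer diameter 68 mm; for the salt shaker
- stand_narrow: smallest round stand, fixed to the worktop, pale wood with a cork-lined recess. Origin: centre of its underside on the worktop, z up. Rim top 10 mm above the worktop, rim 7 mm wide, recess floor 4 mm above the worktop. Round recess 42 mm across, outer diameter 56 mm; for the small corked bottle
- stand_square: square stand, fixed to the worktop, pale wood with a cork-lined recess. Origin: centre of its underside on the worktop, z up. Rim top 10 mm above the worktop, rim 7 mm wide, recess floor 4 mm above the worktop. Square recess 50 mm wide, outer width 64 mm, x and y axes parallel to its sides; for the square spice jar
- butter_stamp: bystander: dark wooden butter stamp, round, 60 mm across, 66 mm high with a knob on top, standing among the others. Origin: centre of its underside. Not to be disturbed
- tall_bottle: bystander: taller corked glass bottle, 47 x 49 mm, 127 mm high, standing at the back of the work. Origin: centre of its underside. Not to be disturbed
Not all that is in view belongs to the job. Leave any green or purple look-alike of the corked_bottle alone.

How it is judged:
By the outcome, as a careful person would: the job done as asked, in the order asked, and still so for the second after the job is handed in, with the robot touching nothing.
It also fails if it takes over 106 s, if anything falls off the work surface, if the arm or the gripper's body presses on something with over 40 N, if the wrist force passes 120 N, or if a joint passes its speed limit or range.

ROBOT

A 6-joint arm with a two-finger parallel gripper is mounted at the origin on a cart in front of the work surface, level with it; the furniture and walls round the work are solid. World frame = base frame: x ahead of the robot, y to its left, z up, the work surface at z = 0. Lengths are in mm, angles in degrees, forces in N, time in s.
With the tool pointing down it reaches from about 275 to 750 mm from the base axis. Payload 10.2 kg.
Tool frame: the origin (TCP) lies at the very end of the fingers, on their centre line; the grasp point (between the pads) lies 19 mm behind it; y points along the fingers, x is the direction in which the jaws open and shut, and the axes are right-handed (so a half turn about y gives the same grasp; the last joint's range is limited). The gripper opens to 85 mm and grips with 20 to 120 N. Pads are 22 mm wide; open, the fingers measure 114 mm over their backs; the gripper's body (76 mm by 85 mm) begins 54 mm behind the grasp point. The pads swing forward as they close: fully open they stand 13 mm farther back than shut.
Start: joints at [-88.201, 17.928, 85.812, -0, 76.261, -12.8], TCP at [132.314, -508.059, 198.894] pointing down, gripper open.
Joint ranges: [-168.41, 168.41], [-55.51, 124.54], [10.69, 146.95], [-70.63, 250.63], [1, 178], [-165.06, 165.06]. Speed limits (degrees/s): [136.94, 136.94, 172.46, 180, 180, 180].

INTERFACE

Orientations are given as [roll, pitch, yaw] about the fixed x, y, z axes, in that order (R = Rz(yaw) Ry(pitch) Rx(roll)).
In Python, from station import env, optics, hand_in gives the robot as it stands. The module is installed in compiled form; this text tells all that it offers.
- The arm moves only by the shell command python3 -m inch 'ROWS' [FORCE]. ROWS is a JSON object of lists of equal length, an entry for each row: "hand": the gripper command: -1 is fully open, 1 is shut, values between are in proportion; "delta_pos": the shift along the tool's x, y, z in m, a list of three; "twist": the turn, a rotation vector about the tool's x, y, z in rad, a list of three. In form: {"hand": [hand, ...], "delta_pos": [[dx, dy, dz], ...], "twist": [[rx, ry, rz], ...]}. A call has exactly 5 rows; each row is the pose to reach, as a shift and turn from the pose measured when the call began, along the tool's axes at that moment; what a row does not reach only later rows make up. A row lasts 1/12 s, in which the tool goes at most 41.7 mm and 7.16 degrees, less where a joint would pass 70% of its speed; a pose out of reach is approached as far as the arm can. A call with a gripper value outside its range is refused whole. The fingers move at their own pace and stop on an object; FORCE is the grip in N (left out, the last holds). Time passes only in rows, so rows that repeat a pose let the fingers close, or fill a call up. It gives the time, the measured TCP pose, the force and the opening at its end, in the units of the state.
- env.sense(): the state, without advancing time (a new reading comes with each control period).
- optics.get_image(name): name is "side" or "top" or "wrist"; returns (picture, depth): 480x640x3 uint8, red, green, blue; 480x640 float32, mm along the optical axis (not along the pixel's ray), 0 where there is no reading.
- optics.camera_model(name): a dict with "intrinsics" (3x3 intrinsics, pixels), "eye" and "rotation" of the camera in the world; the wrist camera has in their place "tool_from_camera" (4x4, takes a point from camera to tool coordinates, whose origin is the TCP and whose axes are the tool frame's). Camera axes: x right, y up, looking along -z (the intrinsics and any distortion apply to the point x, -y, -z); pixel columns grow to the right and rows downward; lengths in mm; the calibration is good to about 2 mm. A picture is of the moment at which its call begins: read the wrist's pose just before it. camera_model takes no time and is no camera call.
- hand_in(): hands the job in, once; it reports no verdict.
The state is a dict: "time": time; "qpos": joint angles; "qvel": joint speeds; "joint_efforts": joint torques, N m; "tcp_pos": TCP position; "orientation": TCP orientation; "wrist_force": force on the tool from outside, world axes, zero at the start; "wrist_torque": the same for the moment, N m; "width": finger opening in mm.
Only numpy, scipy, OpenCV 4.12 (cv2) and the standard library are available. Lean on these libraries where they do the work, as an engineer would, in place of code of your own. Each camera call takes 0.05 s, during which the arm holds its last target.

## Working session

There is one attempt and no reset: what is moved stays moved. The work goes in short steps, Python scripts to look and compute and a shell command to move; the robot and the scene stay as the last step left them, time stands still between calls to the robot, and variables do not carry over. Pictures are saved under pics/ and viewed, and the job is handed in when it is done.

I'll start by looking at the state and the camera views.

```bash
mkdir -p pics; ls
python3 - <<'E'
from station import env, optics
import cv2, numpy as np
print(env.sense())
for n in ["top","side","wrist"]:
    p,d=optics.get_image(n); cv2.imwrite(f"pics/{n}0.png",p[:,:,::-1]); np.save(f"pics/{n}0_d.npy",d); np.save(f"pics/{n}0_p.npy",p)
    print(n,optics.camera_model(n), d.min(), d.max())
E
```

```text
pics
{'time': 0.0, 'qpos': array([-8.82012256e+01,  1.79582850e+01,  8.58547658e+01, -3.43879479e-03,
        7.62611303e+01, -1.27996460e+01]), 'qvel': array([ 0.07490652, -0.04772265, -0.00055354,  0.00017348,  0.03378498,
        0.10579735]), 'joint_efforts': array([-3.08057926e-03, -4.12268257e+01, -2.59747159e+01, -3.86443771e-04,
        4.11579516e-03,  7.94575840e-06]), 'tcp_pos': array([ 132.28611283, -507.74178677,  198.34048942]), 'orientation': array([-8.99868221e+01,  7.30774789e-02, -7.54007523e+01]), 'wrist_force': array([-0.64716569,  0.49456725, -0.4743059 ]), 'wrist_torque': array([-0.01386307, -0.00514211,  0.02757738]), 'width': 85.80302498147235}
top {'intrinsics': array([[441.20158759,   0.        , 319.45689157],
       [  0.        , 441.20158759, 240.43977853],
       [  0.        ,   0.        ,   1.        ]]), 'eye': array([ 529.57646867, -146.23215585,  876.01537747]), 'rotation': array([  2.84561087,  -1.3135346 , -91.27025645])} 0.0 1821.0496
side {'intrinsics': array([[613.86288396,   0.        , 322.80832466],
       [  0.        , 613.86288396, 247.3226213 ],
       [  0.        ,   0.        ,   1.        ]]), 'eye': array([ 34.37379694, 637.21031227, 886.86951855]), 'rotation': array([  49.01003175,   -0.83442038, -144.11418298])} 0.0 3446.607
wrist {'intrinsics': array([[426.39228059,   0.        , 323.57242625],
       [  0.        , 426.39228059, 239.16468112],
       [  0.        ,   0.        ,   1.        ]]), 'tool_from_camera': array([[ 9.99998955e-01,  1.14038501e-03, -8.88712014e-04,
        -7.17092300e-01],
       [-1.18866779e-03,  2.98577654e-01, -9.54384604e-01,
        -1.74397411e+02],
       [-8.23016347e-04,  9.54384662e-01,  2.98578698e-01,
         7.55973975e+01],
       [ 0.00000000e+00,  0.00000000e+00,  0.00000000e+00,
         1.00000000e+00]])} 0.0 1646.3097
```

View pics/top0.png

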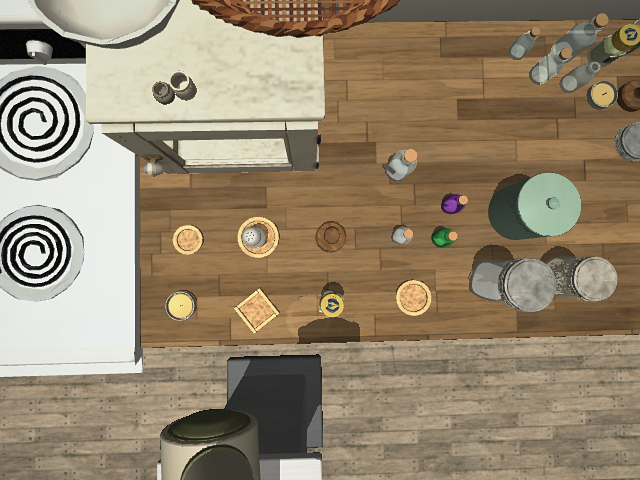

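View pics/side0.png

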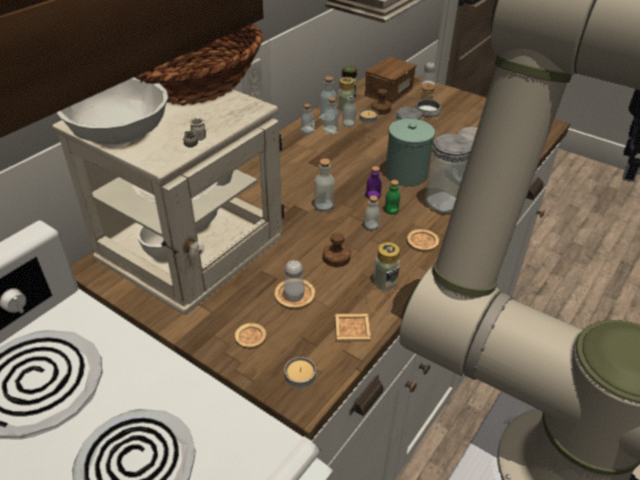

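View pics/wrist0.png

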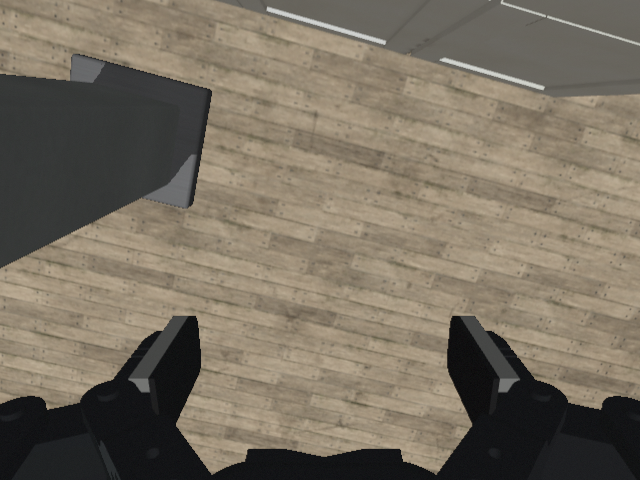

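The top view shows the candle tin at (180,305), square stand (257,310), spice jar (332,303), probable middle stand (413,297), narrow stand (187,240) and the shaker in the wide stand (257,237). It also shows the butter stamp (331,236), clear small bottle (402,234), purple (454,204) and green (444,237) look-alikes, and the tall bottle (400,163). The side view agrees.

Next I'll measure them with colour masks and ray casts.

```bash
cat > h.py <<'E'
import numpy as np, cv2
from scipy.spatial.transform import Rotation as R
def cam(name, state=None):
    from station import optics
    m=optics.camera_model(name); K=m["intrinsics"]
    if "eye" in m: return K,R.from_euler("xyz",m["rotation"],degrees=True).as_matrix(),np.array(m["eye"])
    T=m["tool_from_camera"]; Rt=R.from_euler("xyz",state["orientation"],degrees=True).as_matrix()
    return K,Rt@T[:3,:3],Rt@T[:3,3]+state["tcp_pos"]
def rays(c,uv):
    K,Rm,e=c; uv=np.atleast_2d(uv).astype(float)
    d=np.c_[(uv[:,0]-K[0,2])/K[0,0],-(uv[:,1]-K[1,2])/K[1,1],-np.ones(len(uv))]
    return d@Rm.T
def onz(c,uv,z):
    r=rays(c,uv); return c[2]+r*((z-c[2][2])/r[:,2])[:,None]
def pts(c,depth,mask=None):
    v,u=np.nonzero((depth>0) if mask is None else (mask&(depth>0)))
    return c[2]+rays(c,np.c_[u,v])*depth[v,u][:,None],u,v
def proj(c,P):
    K,Rm,e=c; q=(np.atleast_2d(P)-e)@Rm
    return np.c_[K[0,0]*q[:,0]/-q[:,2]+K[0,2],K[1,1]*-q[:,1]/-q[:,2]+K[1,2]]
E
python3 - <<'E'
from h import *
for n in ["top","side"]:
    c=cam(n); d=np.load(f"pics/{n}0_d.npy"); P=c[2]+rays(c,np.stack(np.meshgrid(np.arange(640),np.arange(480)),-1).reshape(-1,2))*d.reshape(-1,1)
    P=P.reshape(480,640,3); np.save(f"pics/{n}0_P.npy",P)
    L={"top":[(180,305),(257,310),(332,303),(413,297),(187,240),(257,237),(331,236),(402,234),(454,204),(444,237),(400,163),(200,200),(360,290),(200,150),(280,150),(545,205),(525,285),(205,80)],
       "side":[(300,370),(352,325),(388,250),(423,240),(250,335),(293,268),(337,243),(373,200),(375,172),(393,187),(324,165)]}[n]
    for u,v in L: print(n,(u,v),P[v,u].round(1))
t=cv2.imread("pics/top0.png")[140:350,130:480]; cv2.imwrite("pics/top0c.png",cv2.resize(t,None,fx=2.2,fy=2.2,interpolation=cv2.INTER_CUBIC))
E
```

```text
top (180, 305) [452.6 106.    9.9]
top (257, 310) [438.9 -42.    5.2]
top (332, 303) [ 457.4 -184.6   96.6]
top (413, 297) [ 456.5 -350.1    2. ]
top (187, 240) [578.9  93.5   2.9]
top (257, 237) [576.8 -54.   88.9]
top (331, 236) [ 577.1 -187.1   66.6]
top (402, 234) [ 577.7 -316.9   73.6]
top (454, 204) [ 633.4 -421.1   54.9]
top (444, 237) [ 571.  -396.9   64.6]
top (400, 163) [ 705.5 -314.    89.1]
top (200, 200) [657.9  67.8   1.1]
top (360, 290) [ 472.8 -245.3    1.3]
top (200, 150) [749.6  59.   33.7]
top (280, 150) [747.7 -94.1  31.6]
top (545, 205) [ 618.4 -550.3  135.9]
top (525, 285) [ 485.5 -492.4  171.1]
top (205, 80) [761.6 -19.9 328.5]
side (300, 370) [452.3 106.5  13.4]
side (352, 325) [442.4 -44.3   2.6]
side (388, 250) [ 452.6 -178.9   94.3]
side (423, 240) [ 455.2 -347.8    4. ]
side (250, 335) [ 34.4 637.2 886.9]
side (293, 268) [573.8 -31.3  88.5]
side (337, 243) [ 571.  -175.8   53.6]
side (373, 200) [ 573.5 -316.7   80.5]
side (375, 172) [ 633.2 -420.4   74.2]
side (393, 187) [ 571.3 -400.4   68.9]
side (324, 165) [ 703.9 -311.7  122.7]
```

View pics/top0c.png

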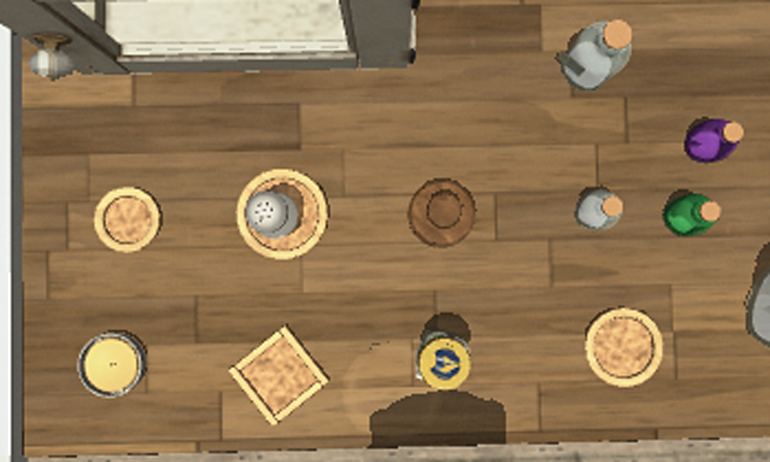

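The crop shows nothing but the expected objects and the two coloured look-alikes. Now precise fits: rim circles at z=10, lid, tin and cork at their known heights.

Run:
```python
from h import *
c=cam("top"); img=cv2.imread("pics/top0.png"); hsv=cv2.cvtColor(img,cv2.COLOR_BGR2HSV)
P=np.load("pics/top0_P.npy")
for n,(u,v) in dict(rimN=(175,230),rimM=(413,281),sq=(240,308),corkfloor=(413,297),table=(360,290),lid=(325,297),tinwax=(178,305),dome=(250,236),cork=(407,232),stamp=(331,236)).items(): print(n,hsv[v,u],P[v,u].round(1))
pale=cv2.inRange(hsv,(8,40,190),(30,150,255))
cv2.imwrite("pics/pale.png",pale[140:350,130:480])
def fitc(X):
    A=np.c_[2*X,np.ones(len(X))]; s=np.linalg.lstsq(A,(X**2).sum(1),rcond=None)[0]; return s[:2],np.sqrt(s[2]+s[:2]@s[:2])
for n,(u,v) in dict(narrow=(187,240),wide=(258,237),middle=(413,297),square=(257,310),tin=(180,305)).items():
    m=np.zeros_like(pale); m[v-30:v+30,u-30:u+30]=pale[v-30:v+30,u-30:u+30]
    m=cv2.morphologyEx(m,cv2.MORPH_CLOSE,np.ones((3,3)))
    cs,_=cv2.findContours(m,cv2.RETR_EXTERNAL,cv2.CHAIN_APPROX_NONE)
    k=max(cs,key=lambda q:cv2.contourArea(cv2.convexHull(q))); hull=k[:,0,:]
    W=onz(c,hull,10)[:,:2]
    if n=="square":
        r=cv2.minAreaRect(W.astype(np.float32)); print(n,r)
    else: print(n,fitc(W),len(W),cv2.minEnclosingCircle(W.astype(np.float32)))
```

```text
rimN [ 16 122 148] [599.3 117.5   0.7]
rimM [ 22 105 247] [ 488.6 -348.8   11.9]
sq [ 16 122 241] [443.4  -8.7   3.6]
corkfloor [ 17 122 236] [ 456.5 -350.1    2. ]
table [ 16 122 136] [ 472.8 -245.3    1.3]
lid [ 23 127 230] [ 468.  -172.6   94.2]
tinwax [ 26 105 244] [452.7 109.9   9.7]
dome [ 26  15 243] [578.7 -41.9  91.3]
cork [ 15 124 220] [ 580.6 -324.4   81.5]
stamp [ 14 136 133] [ 577.1 -187.1   66.6]
narrow (array([579.71754467,  91.58939843]), np.float64(27.80796277888115)) 83 ((579.4070434570312, 91.87775421142578), 29.03731918334961)
wide (array([581.71357305, -45.87690467]), np.float64(39.37379196330958)) 114 ((581.9213256835938, -45.80202102661133), 40.62044906616211)
middle (array([ 455.99168413, -348.80997462]), np.float64(33.77054712929412)) 98 ((456.35980224609375, -348.4658508300781), 35.0252685546875)
square ((438.3171081542969, -40.88371658325195), (62.749053955078125, 63.115089416503906), 37.46242904663086)
tin (array([451.75341974, 105.53334383]), np.float64(22.46170896232495)) 69 ((452.0514831542969, 105.17241668701172), 24.32213020324707)
```

Run:
```python
from h import *
P=np.load("pics/top0_P.npy"); S=np.load("pics/side0_P.npy")
for n,Q in (("top",P),("side",S)):
    x,y,z=Q[...,0],Q[...,1],Q[...,2]
    # cabinet
    for lo,hi in ((30,80),(80,150),(150,250),(250,360)):
        m=(z>lo)&(z<hi)&(x>550)&(y>-150)&(y<170); m&=~((abs(x-577)<45)&(abs(y+45)<50))
        if m.any(): print(n,"cab z",lo,hi,"n",m.sum(),"x min/1%",x[m].min().round(),np.percentile(x[m],1).round(),"y",y[m].min().round(),y[m].max().round())
    m=(y>150)&(x>250)&(x<650)&(z>-50)&(z<200); 
    if m.any(): print(n,"stove z",np.percentile(z[m],[5,50,95]).round(1),"ymin",y[m].min())
    def sl(nm,cx,cy,r,z0,z1):
        m=(abs(x-cx)<r)&(abs(y-cy)<r)&(z>z0)&(z<z1); q=Q[m]
        if len(q)>3: print(n,nm,len(q),"mid",((q.min(0)+q.max(0))/2).round(1),"ext",(q.max(0)-q.min(0)).round(1),"mean",q.mean(0).round(1))
    sl("lid",455,-185,40,90,110); sl("jar",455,-185,40,15,66); sl("shakertop",577,-45,40,70,110); sl("shaker",577,-45,45,15,60); sl("tin",452,106,40,12,30); sl("cork",577,-316,30,66,95); sl("corkbody",577,-316,30,8,45);sl("stamp",577,-187,45,8,90); sl("tall",705,-314,50,10,140); sl("tallcork",705,-314,50,110,140);sl("green",571,-400,35,8,140);sl("purple",633,-421,35,8,140)
```

```text
top cab z 30 80 n 2849 x min/1% 703.0 704.0 y -149.0 120.0
top cab z 80 150 n 1416 x min/1% 704.0 704.0 y -149.0 121.0
top cab z 150 250 n 1323 x min/1% 673.0 676.0 y -149.0 128.0
top cab z 250 360 n 28378 x min/1% 702.0 704.0 y -150.0 143.0
top stove z [-39.3  -3.5   8.1] ymin 150.01215711940904
top lid 436 mid [ 454.4 -183.8   95. ] ext [40.2 40.6  9.5] mean [ 454.1 -183.9   95.8]
top jar 57 mid [ 458.5 -184.3   40.3] ext [37.4 44.2 49.6] mean [ 469.3 -179.3   43.7]
top shakertop 293 mid [579.3 -42.4  83.6] ext [32.7 32.5 24.8] mean [579.1 -43.1  88.1]
top shaker 123 mid [580.  -44.4  38.9] ext [42.  37.2 41.7] mean [574.6 -52.5  46.4]
top tin 287 mid [451.7 104.8  16.2] ext [53.4 53.6  8.5] mean [452.2 104.6  14.1]
top cork 110 mid [ 578.5 -325.7   77.1] ext [20.4 21.  17.1] mean [ 577.6 -324.2   78.4]
top corkbody 72 mid [ 578.2 -320.    26.4] ext [35.4 24.3 35.8] mean [ 575.4 -313.8   27.5]
top stamp 732 mid [ 579.1 -188.5   39.1] ext [57.  56.9 61.3] mean [ 578.  -187.7   33.4]
top tall 751 mid [ 710.4 -319.9   69.8] ext [ 49.5  52.1 119.2] mean [ 704.2 -317.2   83.1]
top tallc
[... 947 characters left out ...]
7.9  16.1] ext [55.2 55.3  8.2] mean [451.6 107.8  14.2]
side cork 83 mid [ 576.7 -321.9   75.4] ext [21.6 22.3 18.5] mean [ 576.  -319.5   75.2]
side corkbody 211 mid [ 576.9 -317.4   26.5] ext [36.  31.4 36.8] mean [ 572.1 -312.6   27.2]
side stamp 618 mid [ 578.2 -182.7   37.9] ext [61.6 59.8 59.3] mean [ 573.7 -177.7   30.5]
side tall 779 mid [ 707.2 -313.6   69. ] ext [ 48.8  49.3 117.1] mean [ 703.  -310.5   66.8]
side tallcork 109 mid [ 711.2 -321.4  119. ] ext [25.7 29.8 17. ] mean [ 708.1 -318.4  119.9]
side green 371 mid [ 570.3 -400.2   46. ] ext [35.9 34.8 75.9] mean [ 568.  -395.7   44.2]
side purple 357 mid [ 635.5 -420.3   46.1] ext [36.6 30.  75.6] mean [ 633.1 -417.7   43.9]
```

View pics/pale.png

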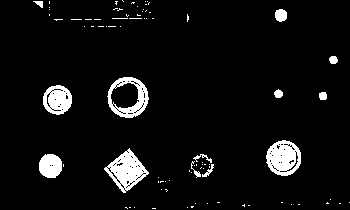

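The stand diameters match (55.6/56, 78.7/79, 67.5/68, 63/64), so the stands are told apart: narrow, wide, middle and square. Next I need the jar's orientation from the side-view depth, and how far the open fingertips stand behind the TCP.

Run:
```python
from h import *
# fingertip in tool coords
from station import optics
m=optics.camera_model("wrist"); T=m["tool_from_camera"]; K=m["intrinsics"]
d=np.load("pics/wrist0_d.npy"); c=(K,T[:3,:3],T[:3,3])
q,u,v=pts(c,d,d<300)
for s in (-1,1):
    k=(np.sign(q[:,0])==s)&(v>310); a=q[k]
    i=np.argsort(-a[:,1])[:20]; print("tip",s,a[i].mean(0).round(1),"max y",a[:,1].max().round(1), "inner x",np.abs(a[a[:,1]>-40][:,0]).min().round(1), "z",a[a[:,1]>-40][:,2].min().round(1),a[a[:,1]>-40][:,2].max().round(1))
# jar
for n in("top","side"):
    S=np.load(f"pics/{n}0_P.npy"); x,y,z=S[...,0],S[...,1],S[...,2]
    k=(abs(x-455)<38)&(abs(y+183)<38)&(z>12)&(z<62); a=S[k][:,:2]
    print(n,len(a),cv2.minAreaRect(a.astype(np.float32)))
    if n=="side":
        from scipy.spatial import ConvexHull
        # visible-face fit: histogram of local normals
        e=cam("side")[2]
        for th in range(0,90,3):
            t=np.radians(th); u1=a@[np.cos(t),np.sin(t)]; u2=a@[-np.sin(t),np.cos(t)]
            # fraction within 1.5 mm of faces nearest
            f=max(np.histogram(u1,np.arange(u1.min()-1,u1.max()+2,2))[0]),max(np.histogram(u2,np.arange(u2.min()-1,u2.max()+2,2))[0])
            print(th,f,(u1.max()-u1.min()).round(1),(u2.max()-u2.min()).round(1))
# knob
S=np.load("pics/side0_P.npy"); x,y,z=S[...,0],S[...,1],S[...,2]; k=(x<699)&(x>660)&(z>60)&(z<340)&(y>-150)&(y<250); print("knob",S[k].min(0),S[k].max(0))
img=cv2.imread("pics/side0.png")[190:410,210:460]; cv2.imwrite("pics/side0c.png",cv2.resize(img,None,fx=2.7,fy=2.7,interpolation=cv2.INTER_CUBIC))
```

```text
Traceback (most recent call last):
ValueError: zero-size array to reduction operation minimum which has no identity
```

Run:
```python
from h import *
d=np.load("pics/wrist0_d.npy")
print([(p,float(d[p[1],p[0]])) for p in [(185,340),(165,350),(465,340),(480,350),(190,400),(300,460)]])
from station import optics
m=optics.camera_model("wrist"); T=m["tool_from_camera"]; K=m["intrinsics"]; c=(K,T[:3,:3],T[:3,3])
q,u,v=pts(c,d,(d>0)&(d<400)); print(len(q))
# pixel->tool: where does the tip pixel ray cross x=+-42.9
for uv in [(197,318),(199,345),(450,318),(449,345)]:
    r=rays(c,[uv])[0]; s=((-42.9 if uv[0]<320 else 42.9)-c[2][0])/r[0]; print(uv,(c[2]+r*s).round(1))
for n in("top","side"):
    S=np.load(f"pics/{n}0_P.npy"); x,y,z=S[...,0],S[...,1],S[...,2]
    k=(abs(x-455)<38)&(abs(y+183)<38)&(z>12)&(z<62); a=S[k][:,:2]
    print(n,len(a),cv2.minAreaRect(a.astype(np.float32)))
for th in range(0,90,5):
    t=np.radians(th); u1=a@[np.cos(t),np.sin(t)]; u2=a@[-np.sin(t),np.cos(t)]
    f=max(np.histogram(u1,np.arange(u1.min()-1,u1.max()+2,2))[0]),max(np.histogram(u2,np.arange(u2.min()-1,u2.max()+2,2))[0])
    print(th,[int(i) for i in f],(u1.max()-u1.min()).round(1),(u2.max()-u2.min()).round(1))
S=np.load("pics/side0_P.npy"); x,y,z=S[...,0],S[...,1],S[...,2]; k=(x<699)&(x>660)&(z>60)&(z<340)&(y>-150)&(y<250); print("knob",S[k].min(0),S[k].max(0))
img=cv2.imread("pics/side0.png")[190:410,210:460]; cv2.imwrite("pics/side0c.png",cv2.resize(img,None,fx=2.7,fy=2.7,interpolation=cv2.INTER_CUBIC))
```

```text
[((185, 340), 132.41151428222656), ((165, 350), 119.97352600097656), ((465, 340), 127.94469451904297), ((480, 350), 119.05416107177734), ((190, 400), 1539.1923828125), ((300, 460), 83.45046997070312)]
46400
(197, 318) [-42.9 -46.3   8. ]
(199, 345) [-42.9 -47.   -1.8]
(450, 318) [ 42.9 -42.5   5.8]
(449, 345) [ 42.9 -44.2  -3.7]
top 52 ((463.8139953613281, -178.20260620117188), (25.445165634155273, 51.02348709106445), 32.2231330871582)
side 434 ((449.3410949707031, -169.72227478027344), (49.89959716796875, 29.002429962158203), 21.77462387084961)
0 [48, 72] 48.0 36.0
5 [43, 67] 48.9 34.3
10 [30, 65] 49.6 32.7
15 [27, 65] 49.9 31.3
20 [22, 67] 50.0 29.6
25 [19, 65] 49.7 30.5
30 [21, 66] 49.3 32.7
35 [23, 64] 48.5 34.7
40 [30, 71] 47.7 36.3
45 [37, 73] 47.2 37.9
50 [41, 77] 46.5 39.2
55 [51, 91] 45.4 40.3
60 [73, 92] 44.0 41.5
65 [74, 107] 42.3 42.6
70 [99, 108] 40.3 43.9
75 [94, 96] 39.6 44.9
80 [90, 71] 38.7 45.8
85 [86, 55] 37.5 47.0
knob [673.17203108  89.39147008 156.92569716] [698.96473591 118.74757283 187.61330989]
```

View pics/side0c.png

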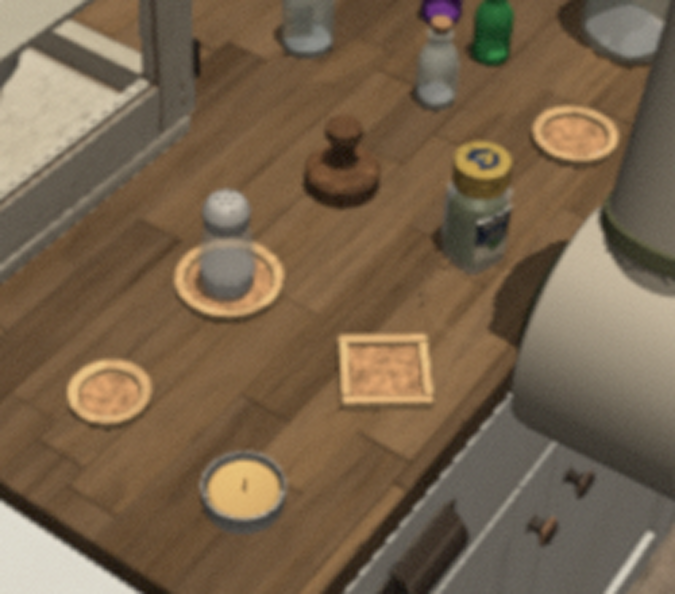

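Run:
```python
from h import *
from station import optics
m=optics.camera_model("wrist"); T=m["tool_from_camera"]; K=m["intrinsics"]; c=(K,T[:3,:3],T[:3,3])
d=np.load("pics/wrist0_d.npy")
for uv in [(195,319),(175,319),(160,345),(135,385),(198,350),(195,375),(180,330),(150,390),(455,319),(470,319),(452,350)]:
    uv2=uv; dd=d[uv[1],uv[0]]; print(uv,dd.round(1),(c[2]+rays(c,[uv])[0]*dd).round(1))
w=cv2.imread("pics/wrist0.png")[300:480,100:540]; cv2.imwrite("pics/wrist0c.png",cv2.resize(cv2.convertScaleAbs(w,alpha=2),None,fx=1.8,fy=1.8))
```

```text
(195, 319) 141.3 [-43.2 -47.4   8.2]
(175, 319) 137.5 [-48.5 -50.8  10. ]
(160, 345) 0.0 [  -0.7 -174.4   75.6]
(135, 385) 102.5 [-46.  -87.   11.6]
(198, 350) 144.1 [-43.1 -48.   -3.1]
(195, 375) 141.7 [-43.4 -52.5  -9.8]
(180, 330) 130.3 [-44.5 -58.3  10.2]
(150, 390) 108.1 [-44.7 -82.6   6.9]
(455, 319) 138.1 [ 42.  -50.3   9.6]
(470, 319) 136.5 [ 46.2 -51.8  10.4]
(452, 350) 142.6 [ 42.3 -49.4  -2.4]
```

View pics/wrist0c.png

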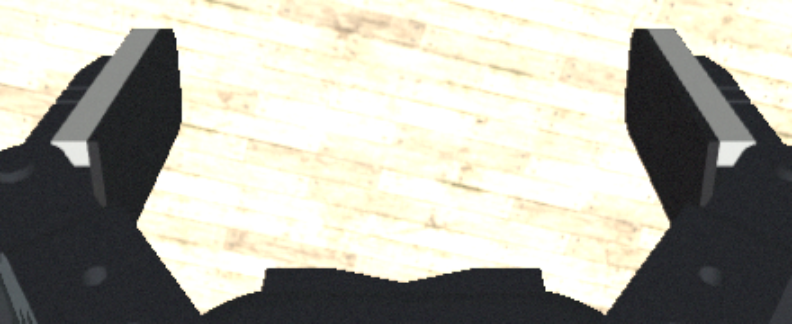

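The jar sits at roughly 69° (mod 90), to be refined from close up. There is one discrepancy. By the wrist camera the open fingertips are at tool y ≈ -47 and the body at ≈ -107, where the text implies -13 and -73. That is a consistent 34 mm offset, so either the camera calibration or the TCP is off by that much. I'll check it against the worktop (z=0) once I'm over it.

```bash
cat > go.py <<'E'
import sys; from h import *
from station import env
s=env.sense(); x,y,z,yaw=[float(a) for a in sys.argv[1:5]]
Rt=R.from_euler("xyz",s["orientation"],degrees=True)
d=Rt.inv().apply(np.array([x,y,z])-s["tcp_pos"])
Rg=R.from_euler("xyz",[-90,0,yaw],degrees=True)
tw=(Rt.inv()*Rg).as_rotvec()
print("t",s["time"].round(2),"tcp",s["tcp_pos"].round(1),"ori",s["orientation"].round(2),"w",round(s["width"],1),"F",s["wrist_force"].round(1),"q",s["qpos"].round(0))
print("delta_m",(d/1000).round(4).tolist(),"twist",tw.round(4).tolist(),"rows need",round(np.linalg.norm(d)/41.7,1),round(np.degrees(np.linalg.norm(tw))/7.16,1))
E
python3 go.py 500 -120 260 0
```

```text
Traceback (most recent call last):
  File "go.py", line 8, in <module>
    print("t",s["time"].round(2),"tcp",s["tcp_pos"].round(1),"ori",s["orientation"].round(2),"w",round(s["width"],1),"F",s["wrist_force"].round(1),"q",s["qpos"].round(0))
              ^^^^^^^^^^^^^^^
AttributeError: 'float' object has no attribute 'round'
```

```bash
sed -i 's/s\["time"\].round(2)/round(s["time"],2)/' go.py; python3 go.py 500 -120 260 0
```

```text
t 0.15 tcp [ 132.3 -507.8  198.5] ori [-8.999e+01  6.000e-02 -7.540e+01] w 85.2 F [-0.1  0.5  0.2] q [-88.  18.  86.  -0.  76. -13.]
delta_m [-0.2827, -0.0612, 0.4536] twist [-0.0008, -1.316, -0.0007] rows need 12.9 10.5
```

```bash
python3 -m inch '{"hand":[-1,-1,-1,-1,-1],"delta_pos":[[-0.02,-0.02,0.03],[-0.04,-0.03,0.06],[-0.06,-0.04,0.09],[-0.08,-0.05,0.12],[-0.1,-0.06,0.15]],"twist":[[0,-0.11,0],[0,-0.22,0],[0,-0.33,0],[0,-0.44,0],[0,-0.55,0]]}'; python3 go.py 500 -120 260 0
```

```text
time: 0.57
tcp_pos: [253.0, -371.8, 258.9]
orientation: [-90.0, 0.1, -43.6]
wrist_force: [0.9, -0.6, 0.7]
width: 85.0
t 0.57 tcp [ 253.  -371.8  258.9] ori [-8.995e+01  5.000e-02 -4.360e+01] w 85.0 F [ 0.9 -0.6  0.7] q [-71.   6.  92.   0.  82. -27.]
delta_m [0.0052, -0.0008, 0.3526] twist [-0.0011, -0.761, -0.0005] rows need 8.5 6.1
```

```bash
python3 -m inch '{"hand":[-1,-1,-1,-1,-1],"delta_pos":[[0.001,0,0.035],[0.002,0,0.07],[0.003,0,0.105],[0.004,0,0.14],[0.004,0,0.18]],"twist":[[0,-0.11,0],[0,-0.22,0],[0,-0.33,0],[0,-0.44,0],[0,-0.55,0]]}'; python3 -m inch '{"hand":[-1,-1,-1,-1,-1],"delta_pos":[[0.014,0,0.03],[0.03,0,0.06],[0.04,0,0.09],[0.05,0,0.12],[0.055,0,0.15]],"twist":[[0,-0.05,0],[0,-0.1,0],[0,-0.15,0],[0,-0.18,0],[0,-0.21,0]]}'; python3 go.py 500 -120 260 0
python3 - <<'E'
from h import *
from station import env,optics
s=env.sense(); c=cam("wrist",s); p,d=optics.get_image("wrist"); cv2.imwrite("pics/w1.png",p[:,:,::-1]); np.save("pics/w1_d.npy",d)
q,u,v=pts(c,d,d>250); h,e=np.histogram(q[:,2],np.arange(-80,80,4)); print(list(zip(e.astype(int).tolist(),h.tolist())))
E
```

```text
time: 0.98
tcp_pos: [380.7, -243.0, 259.0]
orientation: [-89.9, 0.0, -11.8]
wrist_force: [1.2, 0.5, 0.2]
width: 85.5
time: 1.4
tcp_pos: [466.1, -105.9, 258.8]
orientation: [-89.9, 0.0, 0.3]
wrist_force: [0.3, 0.1, -0.4]
width: 85.4
t 1.4 tcp [ 466.1 -105.9  258.8] ori [-8.992e+01  3.000e-02  3.100e-01] w 85.4 F [ 0.3  0.1 -0.4] q [-27.  10.  87.   0.  83. -27.]
delta_m [0.0338, -0.0012, -0.0143] twist [-0.0014, 0.0054, -0.0006] rows need 0.9 0.0
[(-80, 0), (-76, 0), (-72, 0), (-68, 0), (-64, 0), (-60, 0), (-56, 0), (-52, 0), (-48, 0), (-44, 0), (-40, 0), (-36, 0), (-32, 85), (-28, 430), (-24, 510), (-20, 486), (-16, 434), (-12, 443), (-8, 436), (-4, 82183), (0, 51841), (4, 4003), (8, 4941), (12, 1024), (16, 966), (20, 1259), (24, 727), (28, 410), (32, 724), (36, 1042), (40, 1087), (44, 1173), (48, 1222), (52, 1321), (56, 1300), (60, 1380), (64, 1431), (68, 1167), (72, 1036)]
```

View pics/w1.png

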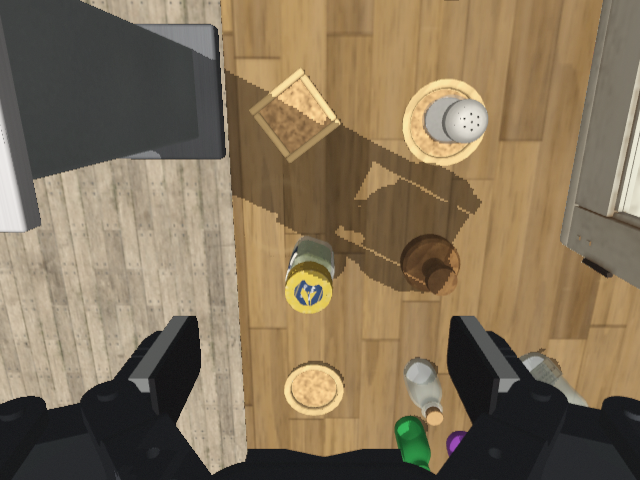

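The wrist picture shows the square stand (295,115), shaker in the wide stand (447,122), jar (310,285), stamp (430,265), middle stand (314,388) and the clear bottle (425,390), with the green and purple ones below. The worktop reads z≈0, so the camera pose is right. An independent look at the fingertip height from the side camera comes next.

Run:
```python
from h import *
from station import env,optics
s=env.sense(); print(s["tcp_pos"].round(1)); c=cam("side"); p,d=optics.get_image("side"); cv2.imwrite("pics/s1.png",p[:,:,::-1]); np.save("pics/s1_d.npy",d)
q,u,v=pts(c,d); k=(np.abs(q[:,0]-466)<75)&(np.abs(q[:,1]+106)<70)&(q[:,2]>200); a=q[k]
i=np.argsort(a[:,2])[:30]; print("lowest",np.c_[a[i],u[k][i],v[k][i]].round(0)[::4])
print("proj tcp",proj(c,s["tcp_pos"]).round(), "tips-13",proj(c,[s["tcp_pos"]+[43,0,13],s["tcp_pos"]+[-43,0,13]]).round(),"tips-47",proj(c,[s["tcp_pos"]+[43,0,47],s["tcp_pos"]+[-43,0,47]]).round())
```

```text
[ 467.  -101.9  259. ]
lowest [[ 512. -108.  302.  347.  167.]
 [ 511.  -97.  304.  344.  169.]
 [ 419.  -92.  305.  389.  189.]
 [ 511.  -94.  305.  343.  169.]
 [ 515.  -91.  306.  340.  169.]
 [ 511. -103.  307.  346.  166.]
 [ 511.  -95.  307.  343.  168.]
 [ 511. -106.  308.  347.  165.]]
proj tcp [[366. 198.]] tips-13 [[345. 183.]
 [388. 201.]] tips-47 [[346. 167.]
 [389. 185.]]
```

View pics/s1.png

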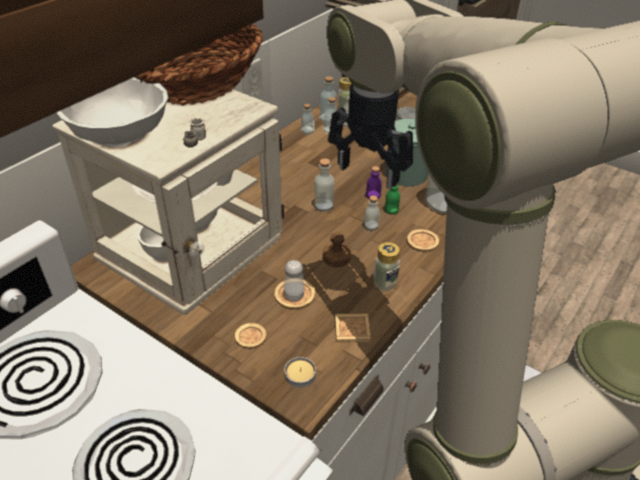

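The side view confirms it: the open fingertips are at z≈305 with the TCP reported at 259. The reported TCP therefore lies about 34 mm beyond the real shut fingertips, and I'll plan heights from the measured tips. Now jar orientation and object positions from the wrist view.

Run:
```python
from h import *
s={"tcp_pos":np.array([466.3,-105.3,258.85]),"orientation":np.array([-89.92,0.03,0.3])}
c=cam("wrist",s); d=np.load("pics/w1_d.npy"); q,u,v=pts(c,d,d>250)
def sl(nm,cx,cy,r,z0,z1):
    k=(abs(q[:,0]-cx)<r)&(abs(q[:,1]-cy)<r)&(q[:,2]>z0)&(q[:,2]<z1); a=q[k]; print(nm,len(a),((a.min(0)+a.max(0))/2).round(1),(a.max(0)-a.min(0)).round(1)); return a
sl("lid",455,-184,35,92,110); sl("shaker",579,-43,30,72,110); sl("shakerbody",579,-43,30,20,50); sl("stamp",578,-187,45,8,90); sl("cork",577,-324,25,72,90); sl("corkbody",577,-320,30,10,40)
from scipy.spatial.transform import Rotation
S=np.load("pics/side0_P.npy").reshape(-1,3); top=np.load("pics/top0_P.npy").reshape(-1,3)
def faces(a,nm):
    a=a[:,:2]; best=[]
    for th in np.arange(0,90,2):
        t=np.radians(th); u1=a@[np.cos(t),np.sin(t)]; u2=a@[-np.sin(t),np.cos(t)]
        f=sum(sorted(np.histogram(w,np.arange(w.min()-1,w.max()+2,1.5))[0])[-1] for w in(u1,u2)); best.append((int(f),int(th),float((u1.max()-u1.min()).round(1)),float((u2.max()-u2.min()).round(1))))
    print(nm,len(a),sorted(best)[::-1][:5])
jw=sl("jar",455,-184,38,15,62); faces(jw,"wrist")
k=(abs(S[:,0]-455)<38)&(abs(S[:,1]+183)<38)&(S[:,2]>15)&(S[:,2]<62); faces(S[k],"side")
# plot
im=np.full((600,600,3),255,np.uint8)
for a,col in((jw,(0,0,255)),(S[k],(255,0,0))):
    for p in a: cv2.circle(im,(int(300+(p[0]-454)*8),int(300-(p[1]+183)*8)),2,col,-1)
cv2.imwrite("pics/jarplot.png",im)
```

```text
lid 1687 [ 452.3 -182.    95.5] [40.  41.3  6.9]
shaker 1603 [578.4 -40.   83.3] [33.8 33.9 22.6]
shakerbody 492 [571.3 -40.4  35.2] [28.6 42.7 29.6]
stamp 2771 [ 577.7 -187.    38.2] [60.1 60.3 60.1]
cork 356 [ 576.4 -322.9   78.3] [20.9 19.8 12.6]
corkbody 535 [ 576.2 -317.9   25. ] [35.9 24.5 29.9]
jar 680 [ 452.8 -171.6   38.5] [45.9 24.9 46.9]
wrist 680 [(432, 70, 30.3, 42.4), (391, 74, 29.2, 43.2), (337, 68, 31.4, 42.2), (329, 66, 32.3, 42.0), (315, 72, 29.7, 42.6)]
side 411 [(154, 68, 41.1, 43.4), (151, 70, 40.3, 43.9), (147, 66, 41.9, 42.9), (144, 72, 40.1, 44.4), (142, 74, 39.8, 44.7)]
```

View pics/jarplot.png

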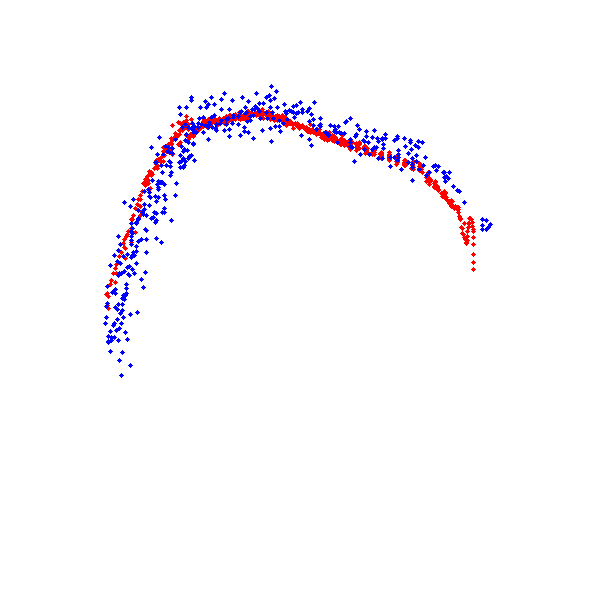

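The face lines give the jar's axes at about -20° (mod 90), and the positions agree between cameras to about 2 mm. A corrected mean is top + (-1, +1.5).

Possible confusions before the first reach, by top-view pixel:
- **Round stands:** (187,240) Ø56, (257,237) Ø79 and (413,297) Ø68. I separate them by diameter.
- **Bottles:** clear small (402,234), green (444,237), purple (454,204) and tall (400,163). The clear 82 mm one is the target, as the close crop above confirms.
- **Shaker:** the grey domed top at (255,236), standing in the wide stand, is the only one on the worktop near the stands.

Now I'll go above the shaker.

```bash
python3 go.py 578.4 -41 160 0
```

```text
t 1.5 tcp [ 466.2 -104.2  259. ] ori [-8.988e+01  2.000e-02  5.200e-01] w 85.3 F [0.5 0.8 0.3] q [-27.  10.  87.   0.  83. -27.]
delta_m [0.1128, 0.0991, 0.062] twist [-0.0021, 0.0091, -0.0004] rows need 3.9 0.1
```

```bash
python3 -m inch '{"hand":[-1,-1,-1,-1,-1],"delta_pos":[[0.028,0.025,0.015],[0.056,0.05,0.031],[0.084,0.075,0.047],[0.113,0.099,0.062],[0.113,0.099,0.062]],"twist":[[0,0,0],[0,0.009,0],[0,0.009,0],[0,0.009,0],[0,0.009,0]]}'; python3 go.py 578.4 -41 -6 0
python3 - <<'E'
from h import *
from station import env,optics
s=env.sense(); c=cam("wrist",s); p,d=optics.get_image("wrist"); cv2.imwrite("pics/w2.png",p[:,:,::-1]); np.save("pics/w2_d.npy",d)
q,u,v=pts(c,d,d>150)
def sl(nm,cx,cy,r,z0,z1):
    k=(abs(q[:,0]-cx)<r)&(abs(q[:,1]-cy)<r)&(q[:,2]>z0)&(q[:,2]<z1); a=q[k]
    if len(a):print(nm,len(a),((a.min(0)+a.max(0))/2).round(1),(a.max(0)-a.min(0)).round(1))
sl("shakertop",579,-42,30,74,110); sl("shakerbody",579,-42,30,20,45); sl("stamp",578,-187,45,8,90)
# wide stand circle, pale mask at z=10
hsv=cv2.cvtColor(p,cv2.COLOR_RGB2HSV); m=cv2.inRange(hsv,(8,40,190),(30,150,255))
vv,uu=np.nonzero(m); W=onz(c,np.c_[uu,vv],10); k=(np.hypot(W[:,0]-581,W[:,1]+45)<46); print("pale ext",W[k].min(0),W[k].max(0),k.sum())
E
```

```text
time: 1.92
tcp_pos: [579.1, -38.7, 153.1]
orientation: [-89.7, 0.5, 0.1]
wrist_force: [-0.3, 1.0, -0.6]
width: 85.2
t 1.92 tcp [579.1 -38.7 153.1] ori [-89.69   0.55   0.1 ] w 85.2 F [-0.3  1.  -0.6] q [-15.  27.  79.   0.  74. -16.]
delta_m [0.0009, 0.1591, -0.0032] twist [-0.0054, 0.0018, -0.0096] rows need 3.8 0.1
shakertop 2485 [578.4 -40.3  84.4] [34.  34.2 20.8]
shakerbody 459 [578.4 -32.3  32.6] [41.8 27.2 24.8]
stamp 4480 [ 577.5 -184.2   37.8] [59.6 55.2 59.5]
pale ext [593.13628927 -82.23743411  10.        ] [618.23097312 -21.94547309  10.        ] 253
```

View pics/w2.png

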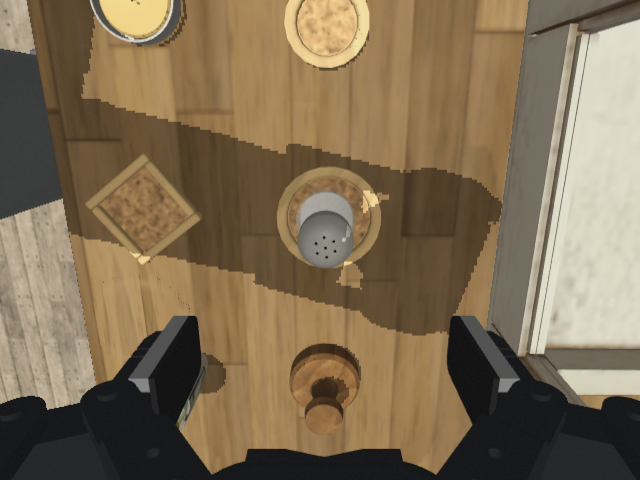

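The shaker is centred between the fingers at (326,238), measured at (578.4,-40.3). Descending.

```bash
python3 -m inch '{"hand":[-1,-1,-1,-1,-1],"delta_pos":[[0,0.03,-0.001],[0,0.06,-0.002],[0,0.09,-0.002],[0,0.12,-0.002],[0,0.14,-0.002]],"twist":[[-0.003,0,-0.005],[-0.005,0,-0.01],[-0.005,0,-0.01],[-0.005,0,-0.01],[-0.005,0,-0.01]]}'; python3 go.py 578.4 -40.3 -6 0
```

```text
time: 2.38
tcp_pos: [576.1, -42.5, 14.8]
orientation: [-90.1, -0.1, 0.0]
wrist_force: [-0.2, 0.3, 0.3]
width: 84.9
t 2.38 tcp [576.1 -42.5  14.8] ori [-9.006e+01 -1.100e-01  2.000e-02] w 84.9 F [-0.2  0.3  0.3] q [-16.  36.  88.  -0.  56. -16.]
delta_m [0.0023, 0.0208, 0.0022] twist [0.0011, 0.0004, 0.0019] rows need 0.5 0.0
```

```bash
python3 -m inch '{"hand":[-1,-1,-1,-1,-1],"delta_pos":[[0.001,0.01,0.001],[0.002,0.02,0.002],[0.002,0.021,0.002],[0.002,0.021,0.002],[0.002,0.021,0.002]],"twist":[[0,0,0],[0,0,0],[0,0,0],[0,0,0],[0,0,0]]}' 40; python3 go.py 578.4 -40.3 -6 0;  python3 -m inch '{"hand":[1,1,1,1,1],"delta_pos":[[0,0,0],[0,0,0],[0,0,0],[0,0,0],[0,0,0]],"twist":[[0,0,0],[0,0,0],[0,0,0],[0,0,0],[0,0,0]]}' 40;  python3 -m inch '{"hand":[1,1,1,1,1],"delta_pos":[[0,0,0],[0,0,0],[0,0,0],[0,0,0],[0,0,0]],"twist":[[0,0,0],[0,0,0],[0,0,0],[0,0,0],[0,0,0]]}' 40
python3 - <<'E'
from h import *
from station import env,optics
s=env.sense(); c=cam("wrist",s); p,d=optics.get_image("wrist"); cv2.imwrite("pics/w3.png",p[:,:,::-1]); np.save("pics/w3_d.npy",d)
E
```

```text
time: 2.8
tcp_pos: [578.9, -40.9, -4.8]
orientation: [-90.1, -0.2, 0.0]
wrist_force: [-0.4, 0.0, 0.6]
width: 85.3
t 2.8 tcp [578.9 -40.9  -4.8] ori [-9.01e+01 -2.40e-01  2.00e-02] w 85.3 F [-0.4  0.   0.6] q [-16.  38.  88.  -0.  54. -16.]
delta_m [-0.0005, 0.0012, 0.0006] twist [0.0017, 0.0003, 0.0041] rows need 0.0 0.0
time: 3.22
tcp_pos: [579.3, -40.9, -4.0]
orientation: [-90.1, -0.3, 0.0]
wrist_force: [-0.9, 0.9, 6.5]
width: 39.6
time: 3.63
tcp_pos: [579.3, -40.9, -3.9]
orientation: [-90.1, -0.3, 0.0]
wrist_force: [0.1, 0.8, 2.2]
width: 39.7
```

View pics/w3.png

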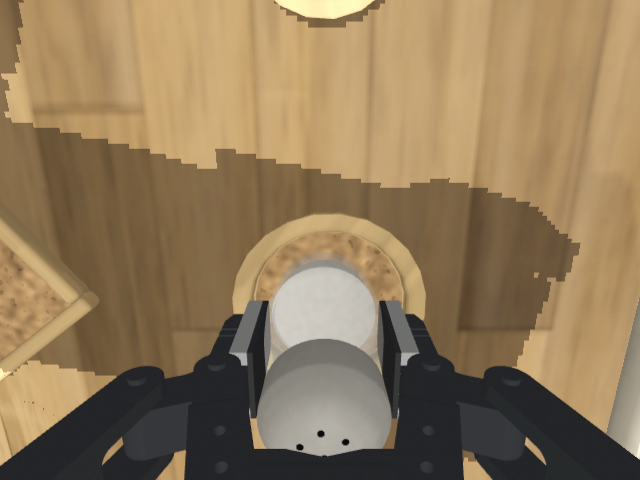

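```bash
cat > tip.py <<'E'
import sys; from h import *
from station import optics
m=optics.camera_model("wrist"); T=m["tool_from_camera"]; K=m["intrinsics"]; c=(K,T[:3,:3],T[:3,3])
d=np.load(sys.argv[1]); hw=float(sys.argv[2])/2
q,u,v=pts(c,d,(d>0)&(d<220))
for s in(-1,1):
    k=(s*q[:,0]>hw-1)&(s*q[:,0]<hw+9)&(np.abs(q[:,2])<14)&(q[:,1]>-62); a=q[k]
    print(s,len(a),"tip y pct",np.percentile(a[:,1],[50,90,97,99.5]).round(1))
E
python3 tip.py pics/w3_d.npy 39.7; python3 tip.py pics/w1_d.npy 85.3
python3 - <<'E'
import numpy as np; d=np.load("pics/w3_d.npy"); print([d[r,262].round(0) for r in range(295,420,8)],[d[r,240].round(0) for r in range(295,420,8)])
E
```

```text
-1 2096 tip y pct [-46.2  -7.6  -7.1  -6.6]
1 2086 tip y pct [-43.9  -7.3  -6.8  -6.3]
-1 1521 tip y pct [-55.  -48.4 -46.2 -45.2]
1 1050 tip y pct [-55.  -48.3 -45.8 -45.1]
[np.float32(183.0), np.float32(148.0), np.float32(142.0), np.float32(138.0), np.float32(138.0), np.float32(138.0), np.float32(140.0), np.float32(139.0), np.float32(138.0), np.float32(137.0), np.float32(138.0), np.float32(138.0), np.float32(108.0), np.float32(106.0), np.float32(105.0), np.float32(104.0)] [np.float32(177.0), np.float32(176.0), np.float32(177.0), np.float32(146.0), np.float32(133.0), np.float32(128.0), np.float32(123.0), np.float32(119.0), np.float32(119.0), np.float32(111.0), np.float32(107.0), np.float32(104.0), np.float32(100.0), np.float32(92.0), np.float32(88.0), np.float32(86.0)]
```

Run:
```python
from h import *
from station import optics
m=optics.camera_model("wrist"); T=m["tool_from_camera"]; K=m["intrinsics"]; c=(K,T[:3,:3],T[:3,3])
d=np.load("pics/w3_d.npy")
for uv in [(258,305),(262,305),(266,304),(268,306),(268,330),(268,345),(384,305),(390,305)]:
    print(uv,d[uv[1],uv[0]].round(1),(c[2]+rays(c,[uv])[0]*d[uv[1],uv[0]]).round(1))
```

```text
(258, 305) 147.0 [-23.6 -41.   11.2]
(262, 305) 146.4 [-22.1 -41.5  11.5]
(266, 304) 147.7 [-20.9 -40.3  11.2]
(268, 306) 147.8 [-20.2 -40.4  10.5]
(268, 330) 135.6 [-18.7 -53.7   8.7]
(268, 345) 129.0 [-17.8 -61.    7.7]
(384, 305) 146.5 [ 19.8 -41.5  11.4]
(390, 305) 146.3 [ 21.8 -41.6  11.5]
```

The real tips at this width are at tool y ≈ -40.5, i.e. 32 mm above the shaker's underside, which is too high on the taper. I'll reopen, go 5.5 mm lower and regrip.

```bash
python3 -m inch '{"hand":[-0.3,-0.3,-0.3,-0.3,-0.3],"delta_pos":[[0,0,0],[0,0,0],[0,0.002,0],[-0.001,0.004,0],[-0.001,0.0055,0]],"twist":[[0,0,0],[0.002,0,0.004],[0.002,0,0.005],[0.002,0,0.005],[0.002,0,0.005]]}' 40; python3 -m inch '{"hand":[-0.3,-0.3,1,1,1],"delta_pos":[[0,0.001,0],[0,0.001,0],[0,0.001,0],[0,0.001,0],[0,0.001,0]],"twist":[[0,0,0],[0,0,0],[0,0,0],[0,0,0],[0,0,0]]}' 40; python3 -m inch '{"hand":[1,1,1,1,1],"delta_pos":[[0,0,0],[0,0,0],[0,0,0],[0,0,0],[0,0,0]],"twist":[[0,0,0],[0,0,0],[0,0,0],[0,0,0],[0,0,0]]}' 40; python3 go.py 578.4 -40.3 150 0
```

```text
time: 4.1
tcp_pos: [578.1, -40.9, -9.9]
orientation: [-90.0, 0.0, 0.0]
wrist_force: [0.0, 1.1, -1.2]
width: 55.3
time: 4.52
tcp_pos: [578.3, -40.9, -10.5]
orientation: [-90.0, -0.0, 0.0]
wrist_force: [-0.8, 1.3, 3.6]
width: 40.0
time: 4.93
tcp_pos: [578.3, -40.9, -10.5]
orientation: [-90.0, -0.0, 0.0]
wrist_force: [0.0, -0.1, 1.0]
width: 40.2
t 4.93 tcp [578.3 -40.9 -10.5] ori [-9.e+01 -0.e+00  2.e-02] w 40.2 F [ 0.  -0.1  1. ] q [-16.  38.  88.   0.  53. -16.]
delta_m [0.0001, -0.1605, 0.0007] twist [-0.0, 0.0004, 0.0001] rows need 3.8 0.0
```

```bash
python3 -m inch '{"hand":[1,1,1,1,1],"delta_pos":[[0,-0.004,0],[0,-0.012,0],[0,-0.024,0],[0,-0.042,0],[0,-0.06,0]],"twist":[[0,0,0],[0,0,0],[0,0,0],[0,0,0],[0,0,0]]}' 40
python3 - <<'E'
from h import *
from station import env,optics
s=env.sense(); c=cam("wrist",s); p,d=optics.get_image("wrist"); cv2.imwrite("pics/w4.png",p[:,:,::-1]); np.save("pics/w4_d.npy",d)
E
```

```text
time: 5.35
tcp_pos: [578.2, -40.9, 51.0]
orientation: [-90.0, -0.0, 0.0]
wrist_force: [0.2, -0.1, -0.5]
width: 39.8
```

View pics/w4.png

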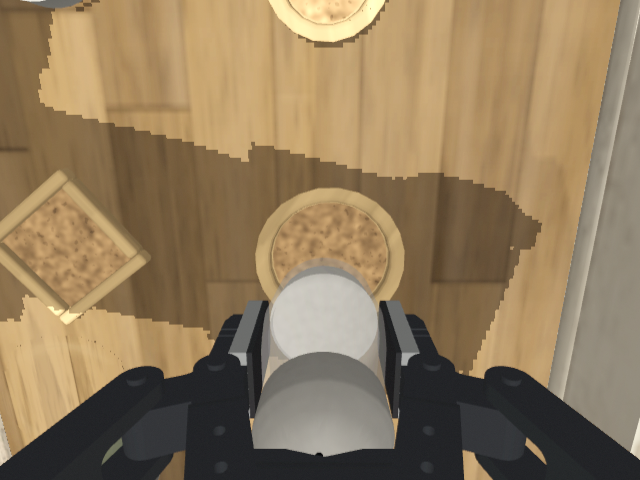

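The shaker is lifted clear and held, and the wide stand's recess (330,255) is empty. Raising it and carrying it to the middle stand.

```bash
python3 -m inch '{"hand":[1,1,1,1,1],"delta_pos":[[0,-0.02,0],[0,-0.045,0],[-0.005,-0.065,-0.015],[-0.015,-0.075,-0.04],[-0.027,-0.08,-0.07]],"twist":[[0,0,0],[0,0,0],[0,0,0],[0,0,0],[0,0,0]]}' 40;python3 -m inch '{"hand":[1,1,1,1,1],"delta_pos":[[-0.012,0,-0.032],[-0.025,0,-0.064],[-0.038,0,-0.096],[-0.051,0,-0.128],[-0.064,0,-0.16]],"twist":[[0,0,0],[0,0,0],[0,0,0],[0,0,0],[0,0,0]]}' 40; python3 go.py 455.1 -347.4 120 0
```

```text
time: 5.82
tcp_pos: [553.4, -111.3, 137.4]
orientation: [-90.2, -0.6, 0.2]
wrist_force: [-0.1, -0.3, -1.8]
width: 39.8
time: 6.23
tcp_pos: [489.1, -273.0, 137.9]
orientation: [-90.2, -0.6, 0.2]
wrist_force: [0.6, 0.1, -0.3]
width: 40.5
t 6.23 tcp [ 489.1 -273.   137.9] ori [-90.21  -0.62   0.18] w 40.5 F [ 0.6  0.1 -0.3] q [-41.  25.  85.   0.  69. -42.]
delta_m [-0.0344, 0.0178, -0.0743] twist [0.0037, 0.003, 0.0107] rows need 2.0 0.1
```

```bash
python3 -m inch '{"hand":[1,1,1,1,1],"delta_pos":[[-0.012,0.006,-0.025],[-0.022,0.012,-0.048],[-0.03,0.016,-0.064],[-0.034,0.018,-0.074],[-0.034,0.018,-0.074]],"twist":[[0,0,0],[0.004,0.003,0.01],[0.004,0.003,0.01],[0.004,0.003,0.01],[0.004,0.003,0.01]]}' 40
python3 - <<'E'
from h import *
from station import env,optics
s=env.sense(); print(s["tcp_pos"].round(1),s["orientation"].round(2)); c=cam("wrist",s); p,d=optics.get_image("wrist"); cv2.imwrite("pics/w5.png",p[:,:,::-1]); np.save("pics/w5_d.npy",d)
E
```

```text
time: 6.65
tcp_pos: [454.7, -348.5, 119.7]
orientation: [-90.0, -0.0, -0.1]
wrist_force: [0.2, 1.0, -0.9]
width: 40.1
[ 454.7 -348.5  119.7] [-8.998e+01 -3.000e-02 -1.200e-01]
```

View pics/w5.png

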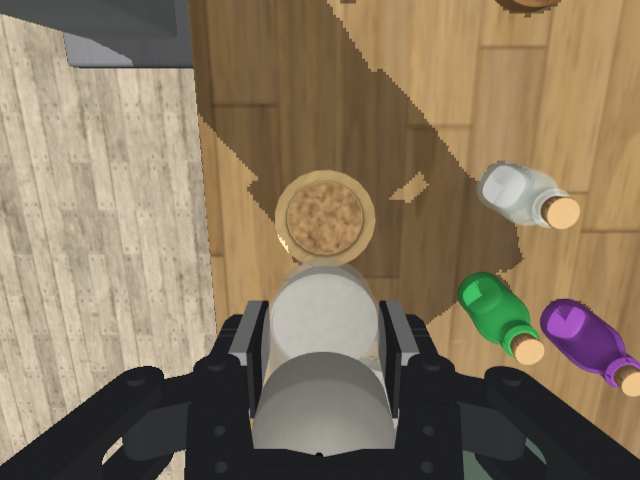

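```bash
cat > ring.py <<'E'
from h import *
def ring(c,d,cx,cy,rout,n=3):
    q,u,v=pts(c,d,d>200)
    for _ in range(n):
        k=(np.hypot(q[:,0]-cx,q[:,1]-cy)<rout+6)&(q[:,2]>7)&(q[:,2]<14); a=q[k][:,:2]
        # outer edge: farthest point per 6deg sector
        th=np.degrees(np.arctan2(a[:,1]-cy,a[:,0]-cx))//6; r=np.hypot(a[:,0]-cx,a[:,1]-cy)
        o=np.array([a[th==t][np.argsort(r[th==t])[-2]] for t in np.unique(th) if (th==t).sum()>3])
        A=np.c_[2*o,np.ones(len(o))]; s=np.linalg.lstsq(A,(o**2).sum(1),rcond=None)[0]; cx,cy=s[:2]
    return (cx,cy),np.sqrt(s[2]+cx*cx+cy*cy),len(o)
E
python3 - <<'E'
from ring import *
c=cam("wrist",{"tcp_pos":np.array([454.7,-348.5,119.7]),"orientation":np.array([-89.98,-0.03,-0.12])})
d=np.load("pics/w5_d.npy"); print(ring(c,d,455,-347,34))
# by edges on z=10
for uv in [(275,218),(376,218),(325,170),(286,218),(365,218)]: print(uv,onz(c,[uv],10)[0].round(1))
# shaker disc (salt level) left/right
for uv in [(270,325),(378,325),(324,325)]: 
    dd=d[uv[1],uv[0]]; print(uv,dd,(c[2]+rays(c,[uv])[0]*dd).round(1))
E
```

```text
((np.float64(454.58997476472075), np.float64(-346.4487096394528)), np.float64(33.80975080037205), 60)
(275, 218) [ 420.5 -345.5   10. ]
(376, 218) [ 490.  -345.8   10. ]
(325, 170) [ 455.  -312.7   10. ]
(286, 218) [ 428.1 -345.6   10. ]
(365, 218) [ 482.4 -345.7   10. ]
(270, 325) 132.85684 [ 437.  -336.9  175.4]
(378, 325) 133.4003 [ 470.7 -337.3  174.9]
(324, 325) 119.1038 [ 453.8 -330.2  187.7]
```

The rim fits at (454.7,-346.5) with radius 33.8 mm (34 expected), so this is the middle stand. Lowering to 5 mm above the grasp height first.

```bash
python3 -m inch '{"hand":[1,1,1,1,1],"delta_pos":[[0,0.025,0.001],[0,0.055,0.0015],[0,0.085,0.0015],[0,0.11,0.0015],[0,0.122,0.0015]],"twist":[[0,0,0],[0,0,0],[0,0,0],[0,0,0],[0,0,0]]}' 40; python3 go.py 454.9 -347 -10.5 0
```

```text
time: 7.12
tcp_pos: [455.3, -343.4, -4.4]
orientation: [-89.8, 0.1, 0.0]
wrist_force: [0.8, 0.6, -1.2]
width: 40.2
t 7.12 tcp [ 455.3 -343.4   -4.4] ori [-8.98e+01  8.00e-02  2.00e-02] w 40.2 F [ 0.8  0.6 -1.2] q [-49.  37.  90.   0.  54. -49.]
delta_m [-0.0004, 0.0061, -0.0037] twist [-0.0035, 0.0004, -0.0014] rows need 0.2 0.0
```

```bash
python3 -m inch '{"hand":[1,1,1,1,1],"delta_pos":[[0,0,-0.003],[0,0.001,-0.0035],[0,0.003,-0.0035],[0,0.005,-0.0035],[0,0.006,-0.0035]],"twist":[[0,0,0],[-0.0035,0,0],[-0.0035,0,0],[-0.0035,0,0],[-0.0035,0,0]]}' 40; python3 go.py 454.9 -347 -10.5 0
```

```text
time: 7.53
tcp_pos: [455.7, -347.2, -9.5]
orientation: [-90.1, 0.0, 0.0]
wrist_force: [-0.3, 1.1, -0.9]
width: 40.0
t 7.53 tcp [ 455.7 -347.2   -9.5] ori [-9.007e+01  1.000e-02  3.000e-02] w 40.0 F [-0.3  1.1 -0.9] q [-49.  38.  90.  -0.  53. -49.]
delta_m [-0.0008, 0.001, 0.0002] twist [0.0013, 0.0004, -0.0003] rows need 0.0 0.0
```

```bash
python3 -m inch '{"hand":[1,1,1,1,1],"delta_pos":[[-0.0005,0.001,0],[-0.0005,0.0015,0],[-0.0005,0.0015,0],[-0.0005,0.0015,0],[-0.0005,0.0015,0]],"twist":[[0,0,0],[0,0,0],[0,0,0],[0,0,0],[0,0,0]]}' 40
python3 - <<'E'
from h import *
from station import env,optics
p,d=optics.get_image("wrist"); cv2.imwrite("pics/w6.png",p[:,:,::-1])
E
```

```text
time: 7.95
tcp_pos: [455.4, -347.5, -10.5]
orientation: [-90.1, -0.0, 0.0]
wrist_force: [-0.7, 0.2, 3.6]
width: 40.3
```

View pics/w6.png

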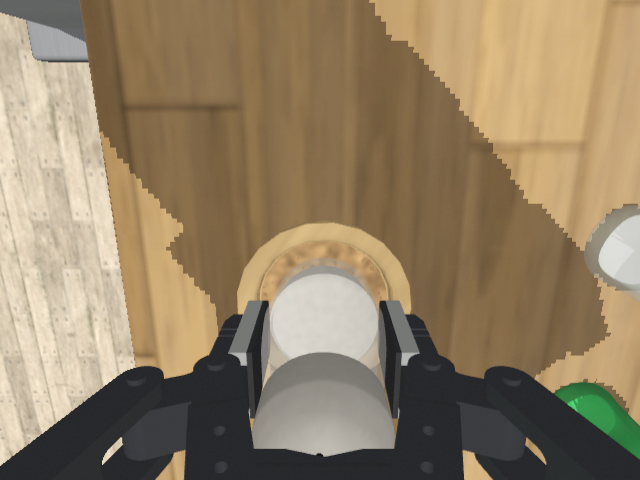

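Contact force is 3.6 N up and the shaker sits inside the rim, centred at x≈325 against the recess at 325. Releasing and rising.

```bash
python3 -m inch '{"hand":[0,-0.4,-1,-1,-1],"delta_pos":[[0,0,0],[0,0,0],[0,0,0],[0,0,0],[0,0,0]],"twist":[[0,0,0],[0,0,0],[0,0,0],[0,0,0],[0,0,0]]}'; python3 -m inch '{"hand":[-1,-1,-1,-1,-1],"delta_pos":[[0,-0.01,0],[0,-0.03,0],[0,-0.06,0],[0,-0.095,0],[0,-0.13,0]],"twist":[[0,0,0],[0,0,0],[0,0,0],[0,0,0],[0,0,0]]}'; python3 -m inch '{"hand":[-1,-1,-1,-1,-1],"delta_pos":[[0,-0.02,0.03],[0,-0.04,0.06],[0,-0.06,0.09],[0,-0.07,0.13],[0,-0.07,0.165]],"twist":[[0,0,0],[0,0,0],[0,0,0],[0,0,0],[0,0,0]]}'; python3 go.py 451.5 107 150 0
python3 - <<'E'
from h import *
from station import env,optics
s=env.sense(); c=cam("wrist",s); p,d=optics.get_image("wrist"); cv2.imwrite("pics/w7.png",p[:,:,::-1]);
E
```

```text
time: 8.42
tcp_pos: [455.4, -347.4, -10.7]
orientation: [-90.1, -0.0, 0.0]
wrist_force: [-0.9, 0.5, -0.5]
width: 85.3
time: 8.83
tcp_pos: [455.1, -346.8, 121.4]
orientation: [-90.1, 0.0, 0.0]
wrist_force: [0.5, -1.1, 1.0]
width: 85.4
time: 9.25
tcp_pos: [455.5, -180.4, 194.2]
orientation: [-90.2, -0.2, 0.0]
wrist_force: [0.1, -0.5, 0.7]
width: 85.4
t 9.25 tcp [ 455.5 -180.4  194.2] ori [-90.24  -0.23   0.  ] w 85.4 F [ 0.1 -0.5  0.7] q [-35.  14.  92.  -0.  74. -35.]
delta_m [-0.0041, 0.043, 0.2876] twist [0.0041, 0.0001, 0.004] rows need 7.0 0.0
```

View pics/w7.png

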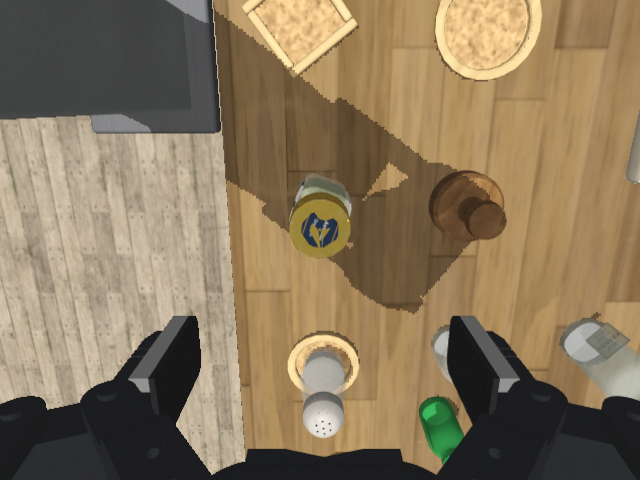

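The shaker stands upright in the middle stand, seen at (323,370) inside the rim. On to the candle tin.

```bash
python3 -m inch '{"hand":[-1,-1,-1,-1,-1],"delta_pos":[[0,0.005,0.03],[-0.001,0.01,0.065],[-0.002,0.015,0.1],[-0.003,0.02,0.14],[-0.004,0.025,0.175]],"twist":[[0,0,0],[0,0,0],[0,0,0],[0.004,0,0.004],[0.004,0,0.004]]}'; python3 -m inch '{"hand":[-1,-1,-1,-1,-1],"delta_pos":[[0,0.005,0.035],[0,0.01,0.065],[0,0.015,0.09],[0,0.018,0.108],[0,0.018,0.112]],"twist":[[0,0,0],[0,0,0],[0,0,0],[0,0,0],[0,0,0]]}'; python3 go.py 451.5 107 -33 0
python3 - <<'E'
from h import *
from station import env,optics
s=env.sense(); c=cam("wrist",s); p,d=optics.get_image("wrist"); cv2.imwrite("pics/w8.png",p[:,:,::-1]); np.save("pics/w8_d.npy",d)
q,u,v=pts(c,d,d>150)
k=(np.hypot(q[:,0]-452,q[:,1]-106)<40)&(q[:,2]>13)&(q[:,2]<24); a=q[k]; print(len(a),((a.min(0)+a.max(0))/2).round(1),(a.max(0)-a.min(0)).round(1))
from ring import ring
E
```

```text
time: 9.72
tcp_pos: [449.9, 1.7, 168.6]
orientation: [-89.8, 0.1, 0.2]
wrist_force: [1.2, -0.6, 0.4]
width: 85.3
time: 10.13
tcp_pos: [448.9, 116.1, 151.0]
orientation: [-89.8, 0.1, 0.4]
wrist_force: [-0.2, 0.3, -0.2]
width: 85.2
t 10.13 tcp [448.9 116.1 151. ] ori [-89.79   0.09   0.36] w 85.2 F [-0.2  0.3 -0.2] q [ -0.  13. 100.   0.  67.  -1.]
delta_m [0.0028, 0.184, -0.0098] twist [-0.0037, 0.0062, -0.0015] rows need 4.4 0.1
1259 [450.9 106.5  16.7] [54.9 54.3  7.4]
```

View pics/w8.png

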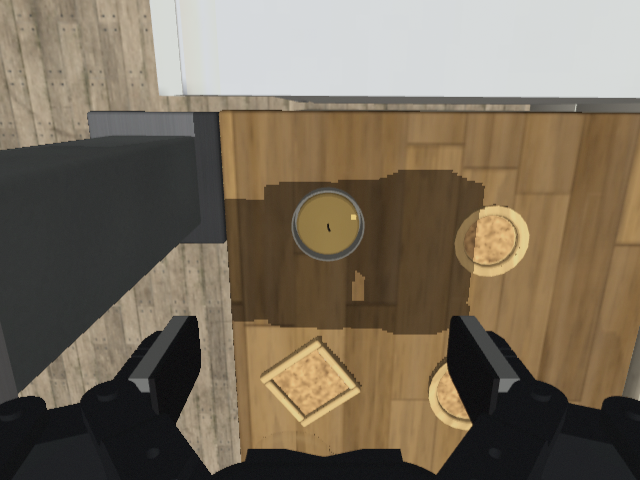

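The tin is at (328,225), measured (450.9,106.5), Ø≈54.6. Descending.

```bash
python3 -m inch '{"hand":[-1,-1,-1,-1,-1],"delta_pos":[[0.001,0.03,-0.005],[0.002,0.065,-0.01],[0.002,0.1,-0.01],[0.002,0.13,-0.01],[0.002,0.155,-0.01]],"twist":[[-0.002,0.003,0],[-0.004,0.006,0],[-0.004,0.006,0],[-0.004,0.006,0],[-0.004,0.006,0]]}'; python3 go.py 450.9 106.5 -33 0
```

```text
time: 10.6
tcp_pos: [450.8, 104.7, -5.1]
orientation: [-90.0, 0.1, -0.1]
wrist_force: [0.0, -0.6, 0.8]
width: 85.3
t 10.6 tcp [450.8 104.7  -5.1] ori [-9.004e+01  1.000e-01 -7.000e-02] w 85.3 F [ 0.  -0.6  0.8] q [ -1.  27. 109.  -0.  45.  -1.]
delta_m [0.0002, 0.0278, 0.0018] twist [0.0007, -0.0012, -0.0018] rows need 0.7 0.0
```

```bash
python3 -m inch '{"hand":[-1,-1,-1,-1,-1],"delta_pos":[[0,0.009,0.001],[0,0.018,0.002],[0,0.025,0.002],[0,0.028,0.002],[0,0.028,0.002]],"twist":[[0,0,0],[0,0,0],[0,0,0],[0,0,0],[0,0,0]]}'; python3 -m inch '{"hand":[1,1,1,1,1],"delta_pos":[[0,0,0],[0,0,0],[0,0,0],[0,0,0],[0,0,0]],"twist":[[0,0,0],[0,0,0],[0,0,0],[0,0,0],[0,0,0]]}' 40;python3 -m inch '{"hand":[1,1,1,1,1],"delta_pos":[[0,0,0],[0,0,0],[0,0,0],[0,0,0],[0,0,0]],"twist":[[0,0,0],[0,0,0],[0,0,0],[0,0,0],[0,0,0]]}' 40;  python3 - <<'E'
from h import *
from station import env,optics
s=env.sense(); c=cam("wrist",s); p,d=optics.get_image("wrist"); cv2.imwrite("pics/w9.png",p[:,:,::-1]); np.save("pics/w9_d.npy",d)
m=optics.camera_model("wrist"); T=m["tool_from_camera"]; K=m["intrinsics"]; ct=(K,T[:3,:3],T[:3,3])
q,u,v=pts(ct,d,(d<170))
k=(np.abs(np.abs(q[:,0])-31)<4.5)&(v<330); a=q[k]; print("tip y",np.percentile(a[:,1],[50,90,99]))
E
```

```text
time: 11.02
tcp_pos: [451.1, 106.6, -32.8]
orientation: [-90.0, 0.1, -0.1]
wrist_force: [-1.0, -0.1, -0.6]
width: 85.3
time: 11.43
tcp_pos: [451.8, 106.6, -31.6]
orientation: [-90.1, -0.0, -0.1]
wrist_force: [-2.8, -0.7, 10.8]
width: 52.3
time: 11.85
tcp_pos: [451.8, 106.6, -31.5]
orientation: [-90.1, -0.0, -0.1]
wrist_force: [-0.7, 0.1, 2.2]
width: 52.9
tip y [-30.84195677 -27.49399294  -3.69333387]
```

View pics/w9.png

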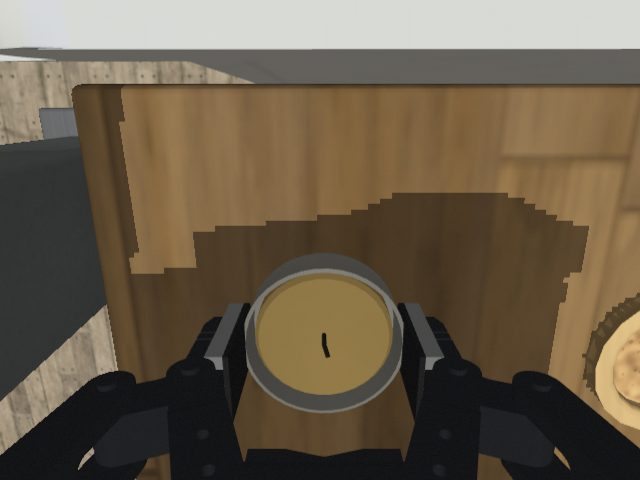

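The tin sits between the pads and its wall is gripped (tips about 10 mm up). Lifting and heading to the wide stand.

```bash
python3 -m inch '{"hand":[1,1,1,1,1],"delta_pos":[[0,-0.004,0],[0,-0.012,0],[0,-0.026,0],[0,-0.045,0],[0,-0.065,0]],"twist":[[0,0,0],[0,0,0],[0,0,0],[0,0,0],[0,0,0]]}' 40
python3 - <<'E'
from h import *
from station import env,optics
s=env.sense(); c=cam("wrist",s); p,d=optics.get_image("wrist"); cv2.imwrite("pics/w10.png",p[:,:,::-1]); np.save("pics/w10_d.npy",d)
E
python3 go.py 580.8 -44.3 60 0
```

```text
time: 12.32
tcp_pos: [451.4, 106.6, 34.5]
orientation: [-90.0, 0.0, -0.1]
wrist_force: [0.1, -0.7, -1.2]
width: 52.6
t 12.37 tcp [453.7 106.7  38.1] ori [-9.006e+01 -3.600e-01 -5.000e-02] w 52.3 F [4.  1.4 3.7] q [ -1.  22. 107.  -0.  50.  -1.]
delta_m [0.1274, -0.021, -0.1509] twist [0.001, -0.0009, 0.0062] rows need 4.8 0.1
```

View pics/w10.png

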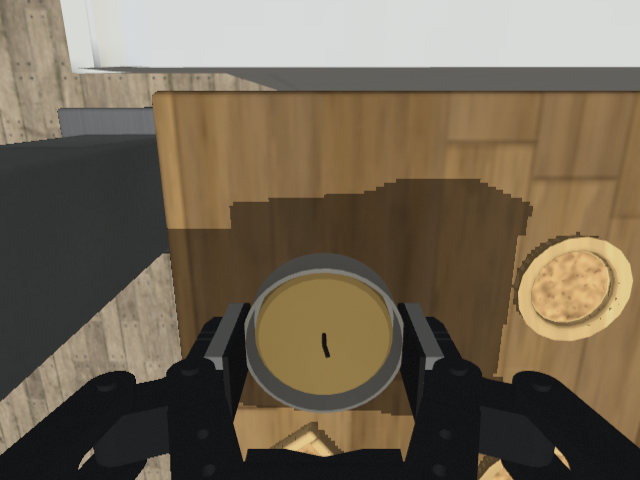

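The tin is held level. Carrying it over to the wide stand.

```bash
python3 -m inch '{"hand":[1,1,1,1,1],"delta_pos":[[0.02,-0.006,-0.022],[0.045,-0.012,-0.052],[0.072,-0.018,-0.084],[0.1,-0.021,-0.117],[0.118,-0.021,-0.14]],"twist":[[0,0,0],[0,0,0],[0,0,0.003],[0,0,0.003],[0,0,0.003]]}' 40; python3 go.py 580.8 -44.3 60 0
```

```text
time: 12.78
tcp_pos: [573.4, -36.0, 61.2]
orientation: [-90.1, -0.3, -0.1]
wrist_force: [-0.4, -0.1, 0.3]
width: 52.6
t 12.78 tcp [573.4 -36.   61.2] ori [-90.1   -0.33  -0.1 ] w 52.6 F [-0.4 -0.1  0.3] q [-15.  32.  87.  -0.  61. -15.]
delta_m [0.0074, 0.0012, -0.0083] twist [0.0018, -0.0017, 0.0057] rows need 0.3 0.0
```

```bash
python3 -m inch '{"hand":[1,1,1,1,1],"delta_pos":[[0.003,0,-0.004],[0.006,0.001,-0.008],[0.007,0.001,-0.008],[0.007,0.001,-0.008],[0.007,0.001,-0.008]],"twist":[[0,0,0],[0.002,-0.002,0.005],[0.002,-0.002,0.005],[0.002,-0.002,0.005],[0.002,-0.002,0.005]]}' 40;  python3 - <<'E'
from ring import *
from station import env,optics
s=env.sense(); c=cam("wrist",s); p,d=optics.get_image("wrist"); cv2.imwrite("pics/w11.png",p[:,:,::-1]); np.save("pics/w11_d.npy",d)
print(s["tcp_pos"],s["orientation"],ring(c,d,581,-44,39.5))
q,u,v=pts(c,d,d<200); k=(np.hypot(q[:,0]-s["tcp_pos"][0],q[:,1]-s["tcp_pos"][1])<29)&(q[:,2]>s["tcp_pos"][2]+44)&(q[:,2]<s["tcp_pos"][2]+60)
h=np.histogram(q[k][:,2]-s["tcp_pos"][2],np.arange(36,62,2)); print(h)
E
```

```text
time: 13.2
tcp_pos: [579.8, -42.8, 60.2]
orientation: [-90.0, 0.0, 0.1]
wrist_force: [0.5, 0.0, -0.3]
width: 52.5
[579.7953434  -42.8064893   60.20295878] [-8.99730416e+01  2.29159506e-03  8.98663219e-02] ((np.float64(580.5259917067639), np.float64(-44.610592959412315)), np.float64(40.06528646253329), 40)
(array([   0,    0,    0,    0, 5431, 1103, 1721,  190,  163,  161,  180,
        187]), array([36, 38, 40, 42, 44, 46, 48, 50, 52, 54, 56, 58, 60]))
```

View pics/w11.png

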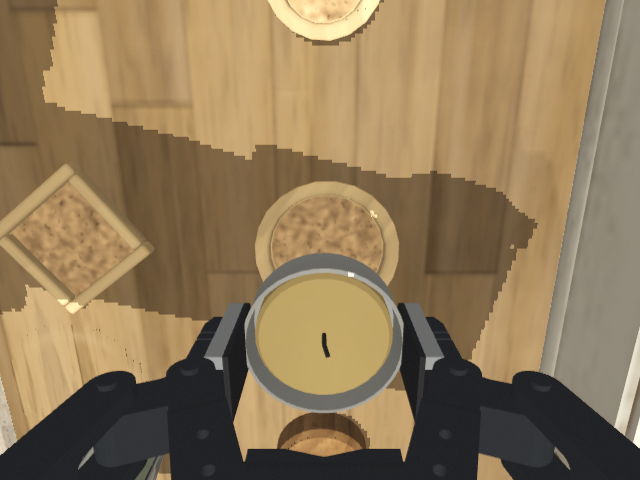

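```bash
python3 -m inch '{"hand":[1,1,1,1,1],"delta_pos":[[0.0005,0.015,-0.001],[0.0007,0.035,-0.0016],[0.0007,0.053,-0.0016],[0.0007,0.067,-0.0016],[0.0007,0.074,-0.0016]],"twist":[[0,0,0],[0,0,0],[0,0,0],[0,0,0],[0,0,0]]}' 40; python3 -m inch '{"hand":[1,1,1,1,1],"delta_pos":[[0,0,0],[0,0,0],[0,0,0],[0,0,0],[0,0,0]],"twist":[[0,0,0],[0,0,0],[0,0,0],[0,0,0],[0,0,0]]}' 40;  python3 go.py 580.5 -44.4 -27.5 0
```

```text
time: 13.67
tcp_pos: [579.4, -43.4, -15.3]
orientation: [-89.9, 0.1, 0.1]
wrist_force: [-0.7, -0.3, -1.0]
width: 52.4
time: 14.08
tcp_pos: [579.8, -43.5, -14.5]
orientation: [-90.0, 0.1, 0.1]
wrist_force: [-0.6, -0.7, 0.1]
width: 52.2
t 14.08 tcp [579.8 -43.5 -14.5] ori [-8.995e+01  6.000e-02  1.500e-01] w 52.2 F [-0.6 -0.7  0.1] q [-16.  39.  88.   0.  53. -16.]
delta_m [0.0007, 0.013, -0.0009] twist [-0.0008, 0.0026, -0.0011] rows need 0.3 0.0
```

```bash
python3 -m inch '{"hand":[1,1,1,1,1],"delta_pos":[[0.0007,0.002,-0.001],[0.0007,0.005,-0.001],[0.0007,0.008,-0.001],[0.0007,0.011,-0.001],[0.0007,0.0125,-0.001]],"twist":[[0,0.002,0],[0,0.002,0],[0,0.002,0],[0,0.002,0],[0,0.002,0]]}' 40; python3 go.py 580.5 -44.4 -27.5 0
python3 - <<'E'
from ring import *
from station import env,optics
p,d=optics.get_image("wrist"); cv2.imwrite("pics/w12.png",p[:,:,::-1])
E
```

```text
time: 14.5
tcp_pos: [580.6, -44.5, -26.4]
orientation: [-90.0, 0.1, 0.0]
wrist_force: [-5.5, 1.3, 20.1]
width: 52.5
t 14.5 tcp [580.6 -44.5 -26.4] ori [-8.996e+01  7.000e-02  4.000e-02] w 52.5 F [-5.5  1.3 20.1] q [-16.  40.  88.   0.  52. -16.]
delta_m [-0.0001, 0.0011, 0.0001] twist [-0.0007, 0.0007, -0.0012] rows need 0.0 0.0
```

View pics/w12.png

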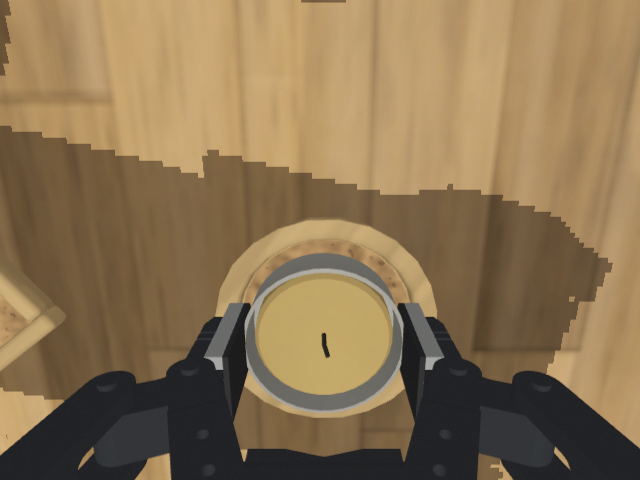

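The tin is inside the recess. Contact came at tcp -26.4, and resting on the rim would have been ≈ -21.5. The upward force of 20 N means the floor is reached. Releasing.

```bash
python3 -m inch '{"hand":[0.1,-0.2,-0.5,-0.8,-1],"delta_pos":[[0,0,0],[0,0,0],[0,0,0],[0,0,0],[0,0,0]],"twist":[[0,0,0],[0,0,0],[0,0,0],[0,0,0],[0,0,0]]}'; python3 -m inch '{"hand":[-1,-1,-1,-1,-1],"delta_pos":[[0,-0.01,0],[0,-0.035,0],[0,-0.07,0],[0,-0.11,0],[0,-0.15,0]],"twist":[[0,0,0],[0,0,0],[0,0,0],[0,0,0],[0,0,0]]}'
python3 - <<'E'
from ring import *
from station import env,optics
s=env.sense(); c=cam("wrist",s); p,d=optics.get_image("wrist"); cv2.imwrite("pics/w13.png",p[:,:,::-1]); np.save("pics/w13_d.npy",d)
q,u,v=pts(c,d,d>200)
k=(np.hypot(q[:,0]-580,q[:,1]+44)<31)&(q[:,2]>17)&(q[:,2]<30); a=q[k]; print("tin",((a.min(0)+a.max(0))/2).round(1),(a.max(0)-a.min(0)).round(1), a[:,2].max())
for i in range(4):
    kk=k&(((np.degrees(np.arctan2(q[:,1]+44,q[:,0]-580))+180)//90)==i); print(i,kk.sum(),np.percentile(q[kk][:,2],[50,90]).round(1))
print(ring(c,d,581,-44,39.5),s["tcp_pos"])
# square stand corners z=10
k=(np.abs(q[:,0]-437)<50)&(np.abs(q[:,1]+40)<50)&(q[:,2]>7)&(q[:,2]<14); print("sq",cv2.minAreaRect(q[k][:,:2].astype(np.float32)),k.sum())
E
```

```text
time: 14.97
tcp_pos: [580.5, -44.5, -26.5]
orientation: [-90.0, 0.1, 0.0]
wrist_force: [0.7, -0.3, 0.1]
width: 85.0
time: 15.38
tcp_pos: [580.2, -44.5, 125.7]
orientation: [-89.9, 0.1, 0.0]
wrist_force: [0.3, 0.3, -0.3]
width: 85.4
tin [579.5 -44.8  21.1] [54.5 54.8  8.1] 25.12127958742036
0 406 [18.1 21.5]
1 409 [18.3 21.6]
2 348 [17.9 21.6]
3 334 [18.  21.6]
((np.float64(580.5328372588353), np.float64(-44.817712056445544)), np.float64(40.042690530949756), 60) [580.22868134 -44.4826174  125.67286161]
sq ((437.0822448730469, -39.27606201171875), (65.13225555419922, 64.04346466064453), 37.12775421142578) 3114
```

View pics/w13.png

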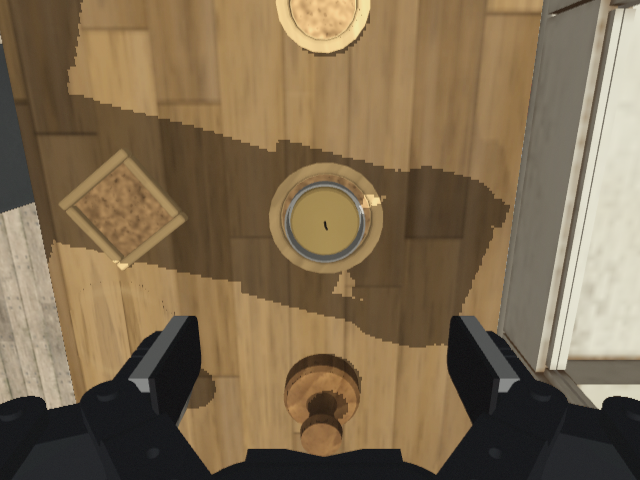

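The tin is seated: its rim reads 21.6 (22 expected), level in all four quadrants. The square stand reads (437.1,-39.3), axis 37.3°. Now the spice jar.

```bash
python3 go.py 453 -182 140 -20
```

```text
t 15.43 tcp [584.  -45.3 134.4] ori [-9.016e+01 -6.400e-01  6.000e-02] w 85.3 F [ 1.3 -0.5  8.6] q [-16.  28.  81.   0.  70. -16.]
delta_m [-0.131, -0.0066, -0.1366] twist [0.0009, 0.3501, 0.0115] rows need 4.5 2.8
```

```bash
python3 -m inch '{"hand":[-1,-1,-1,-1,-1],"delta_pos":[[-0.025,-0.01,-0.026],[-0.052,-0.01,-0.055],[-0.08,-0.01,-0.083],[-0.106,-0.01,-0.11],[-0.126,-0.007,-0.131]],"twist":[[0,0.07,0],[0,0.14,0],[0,0.21,0],[0,0.28,0],[0,0.35,0.011]]}'; python3 -m inch '{"hand":[-1,-1,-1,-1,-1],"delta_pos":[[0,0,0],[0,0,0],[0,0,0],[0,0,0],[0,0,0]],"twist":[[0,0,0],[0,0,0],[0,0,0],[0,0,0],[0,0,0]]}';python3 go.py 453 -182 140 -20
python3 - <<'E'
from ring import *
from station import env,optics
s=env.sense(); c=cam("wrist",s); p,d=optics.get_image("wrist"); cv2.imwrite("pics/w14.png",p[:,:,::-1]); np.save("pics/w14_d.npy",d)
q,u,v=pts(c,d,d>150)
k=(np.hypot(q[:,0]-453,q[:,1]+182)<35)&(q[:,2]>92)&(q[:,2]<105); a=q[k]; print("lid",((a.min(0)+a.max(0))/2).round(1),(a.max(0)-a.min(0)).round(1))
k=(np.hypot(q[:,0]-453,q[:,1]+182)<35)&(q[:,2]>12)&(q[:,2]<62); a=q[k][:,:2]; np.save("pics/jarpts.npy",a)
im=np.full((600,600,3),255,np.uint8)
for p in a: cv2.circle(im,(int(300+(p[0]-453)*8),int(300-(p[1]+182)*8)),1,(0,0,255),-1)
cv2.imwrite("pics/jarplot2.png",im); print(len(a),a.min(0),a.max(0))
E
```

```text
time: 15.85
tcp_pos: [456.3, -177.9, 141.3]
orientation: [-90.1, -0.1, -20.2]
wrist_force: [-0.3, -0.3, 0.2]
width: 85.7
time: 16.27
tcp_pos: [456.9, -177.1, 141.4]
orientation: [-90.1, -0.1, -20.1]
wrist_force: [-0.1, -0.6, 0.3]
width: 85.3
t 16.27 tcp [ 456.9 -177.1  141.4] ori [-90.07  -0.13 -20.12] w 85.3 F [-0.1 -0.6  0.3] q [-35.  17.  97.  -0.  67. -15.]
delta_m [-0.0019, 0.0014, -0.0059] twist [0.0013, -0.002, 0.0022] rows need 0.2 0.0
lid [ 452.2 -182.8   95.1] [41.1 41.6  6.2]
959 [ 432.89667281 -183.54457648] [ 475.5846014 -159.7546941]
```

View pics/w14.png

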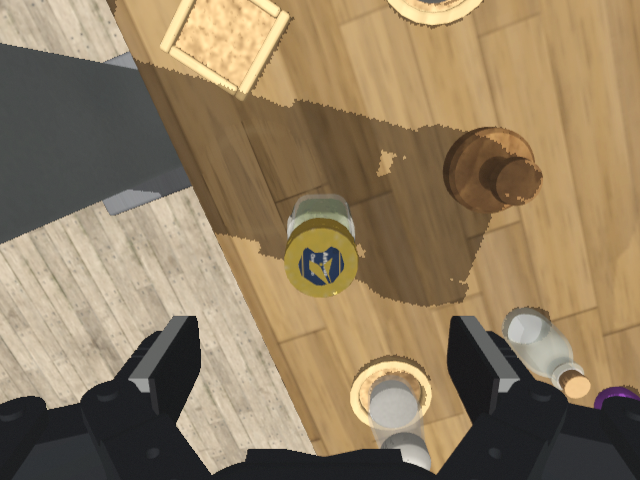

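View pics/jarplot2.png

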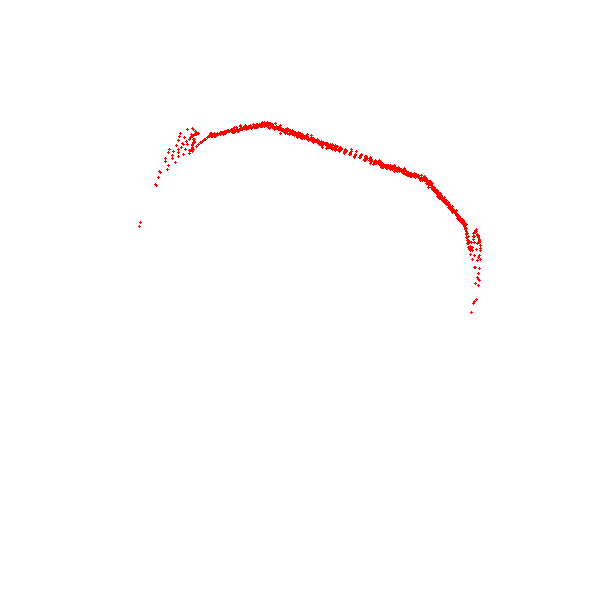

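The face line gives the flat at -19°, and stepping 20.5 mm in from it lands on (452.2,-182.9), which agrees with the lid centre (452.2,-182.8). I'll grip at yaw -19°.

```bash
python3 go.py 452.2 -182.8 20 -19
```

```text
t 16.32 tcp [ 456.8 -177.2  141.3] ori [-90.08  -0.12 -20.12] w 85.5 F [ 0.5 -0.2 -0.3] q [-35.  17.  97.  -0.  67. -15.]
delta_m [-0.0026, 0.1213, -0.0067] twist [0.0013, -0.0196, 0.002] rows need 2.9 0.2
```

```bash
python3 -m inch '{"hand":[-1,-1,-1,-1,-1],"delta_pos":[[-0.0026,0.01,-0.006],[-0.0026,0.04,-0.0067],[-0.0026,0.07,-0.0067],[-0.0026,0.09,-0.0067],[-0.0026,0.1,-0.0067]],"twist":[[0,-0.019,0],[0,-0.019,0],[0,-0.019,0],[0,-0.019,0],[0,-0.019,0]]}'; python3 go.py 452.2 -182.8 20 -19
```

```text
time: 16.73
tcp_pos: [451.4, -181.6, 38.9]
orientation: [-90.0, 0.1, -19.0]
wrist_force: [-0.6, -0.3, -0.9]
width: 85.4
t 16.73 tcp [ 451.4 -181.6   38.9] ori [-9.001e+01  9.000e-02 -1.898e+01] w 85.4 F [-0.6 -0.3 -0.9] q [-36.  25. 103.  -0.  52. -17.]
delta_m [0.0012, 0.0189, -0.0009] twist [0.0002, 0.0004, -0.0016] rows need 0.5 0.0
```

```bash
python3 -m inch '{"hand":[-1,-1,-1,-1,-1],"delta_pos":[[0.001,0.007,-0.001],[0.001,0.014,-0.001],[0.001,0.019,-0.001],[0.001,0.019,-0.001],[0.001,0.019,-0.001]],"twist":[[0,0,0],[0,0,0],[0,0,0],[0,0,0],[0,0,0]]}'; python3 -m inch '{"hand":[-0.2,0,1,1,1],"delta_pos":[[0,0,0],[0,0,0],[0,0,0],[0,0,0],[0,0,0]],"twist":[[0,0,0],[0,0,0],[0,0,0],[0,0,0],[0,0,0]]}' 40; python3 -m inch '{"hand":[1,1,1,1,1],"delta_pos":[[0,0,0],[0,0,0],[0,0,0],[0,0,0],[0,0,0]],"twist":[[0,0,0],[0,0,0],[0,0,0],[0,0,0],[0,0,0]]}' 40
python3 - <<'E'
from ring import *
from station import env,optics
p,d=optics.get_image("wrist"); cv2.imwrite("pics/w15.png",p[:,:,::-1])
E
```

```text
time: 17.15
tcp_pos: [452.3, -183.0, 20.4]
orientation: [-90.0, 0.0, -19.0]
wrist_force: [0.4, -0.1, 0.5]
width: 85.4
time: 17.57
tcp_pos: [452.6, -183.2, 20.8]
orientation: [-90.0, -0.0, -19.0]
wrist_force: [0.9, -0.3, 3.2]
width: 40.1
time: 17.98
tcp_pos: [452.6, -183.2, 20.8]
orientation: [-90.0, -0.0, -19.0]
wrist_force: [0.2, 0.3, 1.7]
width: 40.5
```

View pics/w15.png

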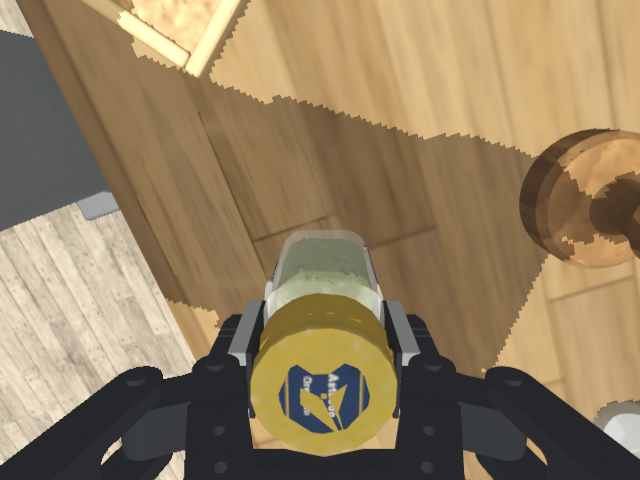

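Gripped square to the flats (front edge level at row 232). Lifting.

```bash
python3 -m inch '{"hand":[1,1,1,1,1],"delta_pos":[[0,-0.004,0],[0,-0.014,0],[0,-0.03,0],[0,-0.05,0],[0,-0.07,0]],"twist":[[0,0,0],[0,0,0],[0,0,0],[0,0,0],[0,0,0]]}' 40; python3 go.py 437.1 -39.3 90 -52.7
```

```text
time: 18.45
tcp_pos: [452.4, -183.0, 92.2]
orientation: [-90.0, 0.0, -19.0]
wrist_force: [1.4, -0.2, -1.1]
width: 40.4
t 18.45 tcp [ 452.4 -183.    92.2] ori [-9.003e+01  1.000e-02 -1.897e+01] w 40.4 F [ 1.4 -0.2 -1.1] q [-36.  20. 100.  -0.  60. -17.]
delta_m [-0.0612, 0.0021, 0.1309] twist [0.0006, 0.5887, -0.0] rows need 3.5 4.7
```

```bash
python3 -m inch '{"hand":[1,1,1,1,1],"delta_pos":[[-0.008,0,0.018],[-0.02,0,0.044],[-0.034,0,0.072],[-0.047,0,0.1],[-0.057,0.001,0.122]],"twist":[[0,0.1,0],[0,0.22,0],[0,0.34,0],[0,0.46,0],[0,0.57,0]]}' 40;  python3 -m inch '{"hand":[1,1,1,1,1],"delta_pos":[[0,0,0],[0,0,0],[0,0,0],[0,0,0],[0,0,0]],"twist":[[0,0,0],[0,0,0],[0,0,0],[0,0,0],[0,0,0]]}' 40
python3 - <<'E'
from ring import *
from station import env,optics
s=env.sense(); c=cam("wrist",s); p,d=optics.get_image("wrist"); cv2.imwrite("pics/w16.png",p[:,:,::-1]); np.save("pics/w16_d.npy",d)
print(s["tcp_pos"].round(1),s["orientation"].round(2))
q,u,v=pts(c,d,d>200)
k=(np.hypot(q[:,0]-437,q[:,1]+39)<50)&(q[:,2]>7)&(q[:,2]<14); a=q[k][:,:2]; print("sq",cv2.minAreaRect(a.astype(np.float32)),k.sum())
E
python3 go.py 437.1 -39.3 90 -52.7
```

```text
time: 18.87
tcp_pos: [437.7, -47.3, 91.9]
orientation: [-90.0, -0.0, -52.0]
wrist_force: [-0.0, -0.2, -1.2]
width: 40.4
time: 19.28
tcp_pos: [437.8, -48.1, 92.0]
orientation: [-90.0, -0.0, -52.0]
wrist_force: [0.8, -0.5, -1.1]
width: 40.5
[437.8 -48.1  92. ] [-9.001e+01 -4.000e-02 -5.198e+01]
sq ((437.03277587890625, -39.10865783691406), (63.91458511352539, 64.07390594482422), 37.395992279052734) 2680
t 19.33 tcp [437.8 -48.   92. ] ori [-9.001e+01 -3.000e-02 -5.199e+01] w 40.6 F [-0.9 -0.3 -0.7] q [-22.  15. 108.  -0.  57.  30.]
delta_m [-0.0073, 0.002, 0.0048] twist [0.0002, 0.0125, 0.0006] rows need 0.2 0.1
```

View pics/w16.png

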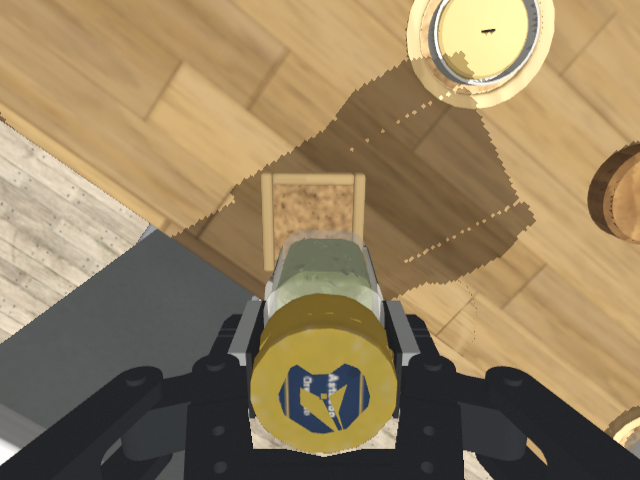

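The stand reads (437.0,-39.1) at 37.4°, 64 mm a side, and it lies parallel to the jar in the picture. Aligning, then lowering.

```bash
python3 -m inch '{"hand":[1,1,1,1,1],"delta_pos":[[-0.004,0,0.003],[-0.0075,0.01,0.005],[-0.0075,0.025,0.005],[-0.0075,0.042,0.005],[-0.0075,0.052,0.005]],"twist":[[0,0.011,0],[0,0.011,0],[0,0.011,0],[0,0.011,0],[0,0.011,0]]}' 40;  python3 -m inch '{"hand":[1,1,1,1,1],"delta_pos":[[0,0,0],[0,0,0],[0,0,0],[0,0,0],[0,0,0]],"twist":[[0,0,0],[0,0,0],[0,0,0],[0,0,0],[0,0,0]]}' 40; python3 go.py 437 -39.2 24.8 -52.6
```

```text
time: 19.75
tcp_pos: [436.5, -38.8, 38.7]
orientation: [-90.1, 0.0, -52.7]
wrist_force: [0.3, -0.5, -0.9]
width: 40.3
time: 20.17
tcp_pos: [436.9, -39.0, 39.3]
orientation: [-90.0, -0.0, -52.7]
wrist_force: [0.2, -1.3, -2.0]
width: 40.5
t 20.17 tcp [436.9 -39.   39.3] ori [-9.002e+01 -2.000e-02 -5.266e+01] w 40.5 F [ 0.2 -1.3 -2. ] q [-20.  19. 111.  -0.  49.  32.]
delta_m [0.0002, 0.0145, -0.0001] twist [0.0003, -0.0011, 0.0003] rows need 0.3 0.0
```

```bash
python3 -m inch '{"hand":[1,1,1,1,1],"delta_pos":[[0,0.003,0],[0,0.006,0],[0,0.009,0],[0,0.012,0],[0,0.0135,0]],"twist":[[0,0,0],[0,0,0],[0,0,0],[0,0,0],[0,0,0]]}' 40;  python3 -m inch '{"hand":[1,1,1,1,1],"delta_pos":[[0,0.0005,0],[0,0.001,0],[0,0.001,0],[0,0.001,0],[0,0.001,0]],"twist":[[0,0,0],[0,0,0],[0,0,0],[0,0,0],[0,0,0]]}' 40
python3 - <<'E'
from ring import *
from station import env,optics
p,d=optics.get_image("wrist"); cv2.imwrite("pics/w17.png",p[:,:,::-1])
E
```

```text
time: 20.58
tcp_pos: [436.7, -38.9, 25.2]
orientation: [-90.0, 0.0, -52.7]
wrist_force: [-0.4, 0.4, -1.6]
width: 40.5
time: 21.0
tcp_pos: [436.7, -38.9, 24.8]
orientation: [-90.0, 0.0, -52.7]
wrist_force: [-3.1, 1.7, 8.1]
width: 40.7
```

View pics/w17.png

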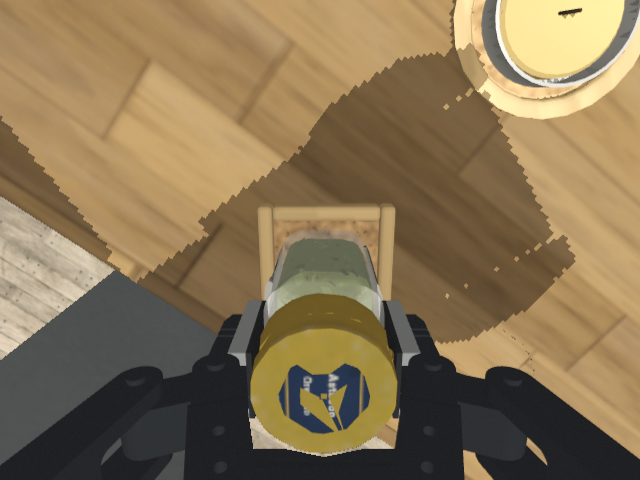

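Seated at the predicted height (24.8) with light contact (8 N), parallel to the recess. Releasing and going up.

```bash
python3 -m inch '{"hand":[0,-0.3,-0.6,-1,-1],"delta_pos":[[0,0,0],[0,0,0],[0,0,0],[0,0,0],[0,0,0]],"twist":[[0,0,0],[0,0,0],[0,0,0],[0,0,0],[0,0,0]]}'; python3 -m inch '{"hand":[-1,-1,-1,-1,-1],"delta_pos":[[0,-0.01,0],[0,-0.035,0],[0,-0.07,0],[0,-0.11,0],[0,-0.15,0]],"twist":[[0,0,0],[0,0,0],[0,0,0],[0,0,0],[0,0,0]]}'; python3 go.py 577 -320 160 0
python3 - <<'E'
from ring import *
from station import env,optics
s=env.sense(); c=cam("wrist",s); p,d=optics.get_image("wrist"); cv2.imwrite("pics/w18.png",p[:,:,::-1]); np.save("pics/w18_d.npy",d)
q,u,v=pts(c,d,d>150)
k=(np.hypot(q[:,0]-437,q[:,1]+39)<30)&(q[:,2]>88)&(q[:,2]<110); a=q[k]; print("lid",((a.min(0)+a.max(0))/2).round(1),(a.max(0)-a.min(0)).round(1),np.percentile(a[:,2],[10,50,90]))
E
```

```text
time: 21.47
tcp_pos: [436.7, -38.9, 24.7]
orientation: [-90.0, 0.0, -52.7]
wrist_force: [0.2, 0.3, 0.0]
width: 85.4
time: 21.88
tcp_pos: [436.3, -38.7, 176.3]
orientation: [-90.1, 0.1, -52.7]
wrist_force: [1.4, -0.9, 0.6]
width: 85.4
t 21.88 tcp [436.3 -38.7 176.3] ori [-9.007e+01  6.000e-02 -5.266e+01] w 85.4 F [ 1.4 -0.9  0.6] q [-20.   8. 102.  -0.  70.  32.]
delta_m [0.309, 0.0161, -0.0588] twist [0.0006, -0.919, -0.0015] rows need 7.6 7.4
lid [436.5 -38.6  95.3] [41.5 41.5 14.3] [ 98.69635574  99.95232587 100.92849169]
```

View pics/w18.png

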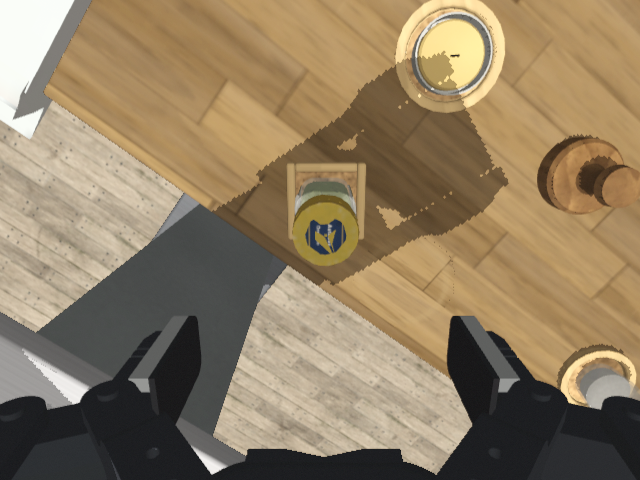

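The jar's lid top is at z≈100 (4+96), upright and aligned in its recess. Now the clear corked bottle.

```bash
python3 -m inch '{"hand":[-1,-1,-1,-1,-1],"delta_pos":[[0.035,0,-0.007],[0.073,0,-0.014],[0.111,0,-0.021],[0.15,0,-0.028],[0.188,0,-0.036]],"twist":[[0,-0.11,0],[0,-0.22,0],[0,-0.33,0],[0,-0.44,0],[0,-0.55,0]]}'; python3 go.py 577 -320 160 0
```

```text
time: 22.35
tcp_pos: [525.7, -212.8, 185.2]
orientation: [-90.0, -0.6, -20.8]
wrist_force: [0.1, 1.1, 0.3]
width: 85.8
t 22.35 tcp [ 525.7 -212.8  185.2] ori [-90.02  -0.64 -20.81] w 85.8 F [0.1 1.1 0.3] q [-34.  23.  80.   0.  76. -13.]
delta_m [0.0857, 0.0262, -0.082] twist [0.0024, -0.3633, 0.011] rows need 2.9 2.9
```

```bash
python3 -m inch '{"hand":[-1,-1,-1,-1,-1],"delta_pos":[[0.025,0.005,-0.023],[0.05,0.01,-0.048],[0.07,0.018,-0.067],[0.083,0.024,-0.08],[0.084,0.026,-0.081]],"twist":[[0,-0.09,0],[0,-0.18,0],[0,-0.27,0],[0,-0.36,0.011],[0,-0.363,0.011]]}'; python3 -m inch '{"hand":[-1,-1,-1,-1,-1],"delta_pos":[[0,0,0],[0,0,0],[0,0,0],[0,0,0],[0,0,0]],"twist":[[0,0,0],[0,0,0],[0,0,0],[0,0,0],[0,0,0]]}'
python3 - <<'E'
from ring import *
from station import env,optics
s=env.sense(); c=cam("wrist",s); p,d=optics.get_image("wrist"); cv2.imwrite("pics/w19.png",p[:,:,::-1]); np.save("pics/w19_d.npy",d)
print(s["tcp_pos"].round(1),s["orientation"].round(2))
q,u,v=pts(c,d,d>150)
for z0,z1 in((74,90),(50,72),(25,42),(8,25)):
    k=(np.hypot(q[:,0]-577,q[:,1]+323)<28)&(q[:,2]>z0)&(q[:,2]<z1); a=q[k]; print(z0,z1,len(a),((a.min(0)+a.max(0))/2).round(1),(a.max(0)-a.min(0)).round(1))
    if z0<50: 
        b=a[:,:2]; A=np.c_[2*b,np.ones(len(b))]; w=np.linalg.lstsq(A,(b**2).sum(1),rcond=None)[0]; print("circ",w[:2],np.sqrt(w[2]+w[:2]@w[:2]))
E
python3 go.py 577 -323 0 0
```

```text
time: 22.77
tcp_pos: [575.7, -321.1, 157.7]
orientation: [-90.1, 0.2, 0.1]
wrist_force: [-0.7, -0.1, -0.5]
width: 85.3
time: 23.18
tcp_pos: [575.8, -320.6, 158.5]
orientation: [-90.1, 0.1, 0.1]
wrist_force: [0.7, 0.2, 0.1]
width: 85.4
[ 575.8 -320.6  158.5] [-90.1    0.11   0.1 ]
74 90 621 [ 576.3 -324.3   78.9] [17.8 17.3  9.8]
50 72 769 [ 576.7 -321.9   61. ] [29.7 24.4 21.9]
25 42 201 [ 576.8 -314.8   33.6] [35.  16.5 16.9]
circ [ 576.31733465 -324.96100027] 17.578228495410716
8 25 208 [ 576.4 -317.    16.5] [36.2 20.9 16.9]
circ [ 576.37203414 -323.73942168] 16.12638904673258
t 23.23 tcp [ 575.8 -320.7  158.3] ori [-90.1    0.12   0.1 ] w 85.6 F [-0.5 -0.8  0.6] q [-39.  37.  63.  -0.  80. -39.]
delta_m [0.0015, 0.1583, -0.002] twist [0.0017, 0.0018, -0.002] rows need 3.8 0.0
```

View pics/w19.png

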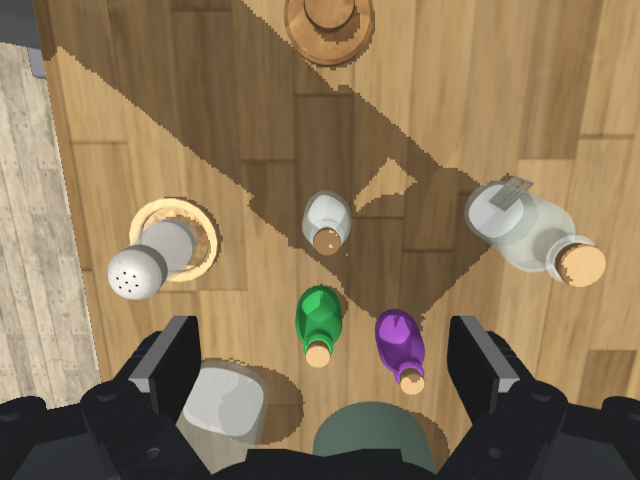

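The clear bottle is at (326,222), measured (576.4,-324.3). The green (318,320) and purple (400,345) ones stay clear of the fingers with the jaws along x. Descending to tips about 20 mm up, so the palm stays above the cork.

```bash
python3 -m inch '{"hand":[-1,-1,-1,-1,-1],"delta_pos":[[0.0005,0.025,-0.0035],[0.0006,0.06,-0.0035],[0.0006,0.095,-0.0035],[0.0006,0.125,-0.0035],[0.0006,0.15,-0.0035]],"twist":[[0.0017,0.0018,-0.002],[0.0017,0.0018,-0.002],[0.0017,0.0018,-0.002],[0.0017,0.0018,-0.002],[0.0017,0.0018,-0.002]]}'; python3 go.py 576.4 -324.3 -19.8 0
```

```text
time: 23.65
tcp_pos: [575.5, -323.7, 6.2]
orientation: [-89.9, 0.1, -0.0]
wrist_force: [0.3, 0.4, 0.3]
width: 85.6
t 23.65 tcp [ 575.5 -323.7    6.2] ori [-8.994e+01  7.000e-02 -0.000e+00] w 85.6 F [0.3 0.4 0.3] q [-40.  46.  71.   0.  63. -39.]
delta_m [0.001, 0.026, -0.0007] twist [-0.0011, -0.0, -0.0013] rows need 0.6 0.0
```

```bash
python3 -m inch '{"hand":[-1,-1,-1,-1,-1],"delta_pos":[[0.001,0.01,-0.0005],[0.001,0.018,-0.0005],[0.001,0.024,-0.0005],[0.001,0.0255,-0.0005],[0.001,0.0255,-0.0005]],"twist":[[0,0,0],[0,0,0],[0,0,0],[0,0,0],[0,0,0]]}'; python3 -m inch '{"hand":[-0.2,0,1,1,1],"delta_pos":[[0,0,0],[0,0,0],[0,0,0],[0,0,0],[0,0,0]],"twist":[[0,0,0],[0,0,0],[0,0,0],[0,0,0],[0,0,0]]}' 35; python3 -m inch '{"hand":[1,1,1,1,1],"delta_pos":[[0,0,0],[0,0,0],[0,0,0],[0,0,0],[0,0,0]],"twist":[[0,0,0],[0,0,0],[0,0,0],[0,0,0],[0,0,0]]}' 35
python3 - <<'E'
from ring import *
from station import env,optics
p,d=optics.get_image("wrist"); cv2.imwrite("pics/w20.png",p[:,:,::-1])
E
```

```text
time: 24.07
tcp_pos: [576.9, -324.5, -18.3]
orientation: [-90.0, 0.0, -0.0]
wrist_force: [0.3, 0.4, 0.0]
width: 85.2
time: 24.48
tcp_pos: [577.2, -324.7, -17.6]
orientation: [-90.0, -0.0, -0.0]
wrist_force: [0.1, 1.7, 4.0]
width: 34.3
time: 24.9
tcp_pos: [577.3, -324.7, -17.6]
orientation: [-90.0, -0.0, -0.0]
wrist_force: [-0.7, 0.4, 1.7]
width: 34.1
```

View pics/w20.png

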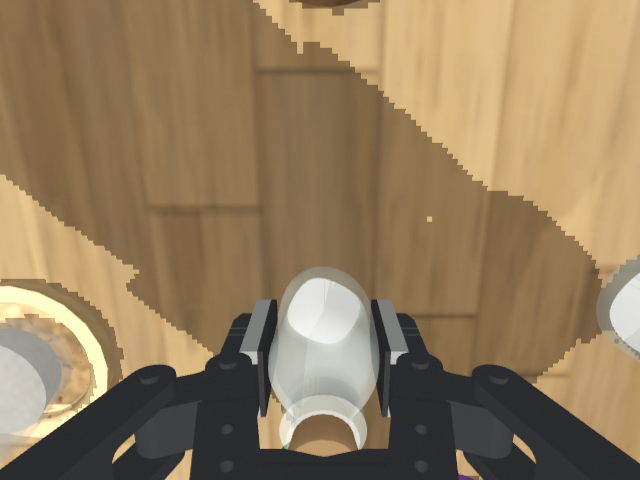

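Gripped across the body. Lifting well above the stamp (66 mm) before crossing.

```bash
python3 -m inch '{"hand":[1,1,1,1,1],"delta_pos":[[0,-0.005,0],[0,-0.018,0],[0,-0.04,0],[0,-0.07,0],[0,-0.105,0]],"twist":[[0,0,0],[0,0,0],[0,0,0],[0,0,0],[0,0,0]]}' 35; python3 -m inch '{"hand":[1,1,1,1,1],"delta_pos":[[0,-0.015,0.01],[0,-0.03,0.035],[0,-0.035,0.07],[0,-0.035,0.105],[0,-0.035,0.14]],"twist":[[0,0,0],[0,0,0],[0,0,0],[0,0,0],[0,0,0]]}' 35; python3 go.py 579 92.5 110 0
python3 - <<'E'
from ring import *
from station import env,optics
p,d=optics.get_image("wrist"); cv2.imwrite("pics/w21.png",p[:,:,::-1])
E
```

```text
time: 25.37
tcp_pos: [576.5, -324.1, 88.4]
orientation: [-89.9, 0.1, -0.0]
wrist_force: [0.5, -0.9, -0.6]
width: 34.2
time: 25.78
tcp_pos: [576.4, -182.9, 125.1]
orientation: [-90.0, -0.0, -0.0]
wrist_force: [0.1, -0.1, -0.9]
width: 34.2
t 25.78 tcp [ 576.4 -182.9  125.1] ori [-9.e+01 -4.e-02 -4.e-02] w 34.2 F [ 0.1 -0.1 -0.9] q [-29.  31.  77.   0.  71. -29.]
delta_m [0.0023, 0.0151, 0.2754] twist [-0.0001, -0.0007, 0.0007] rows need 6.6 0.0
```

View pics/w21.png

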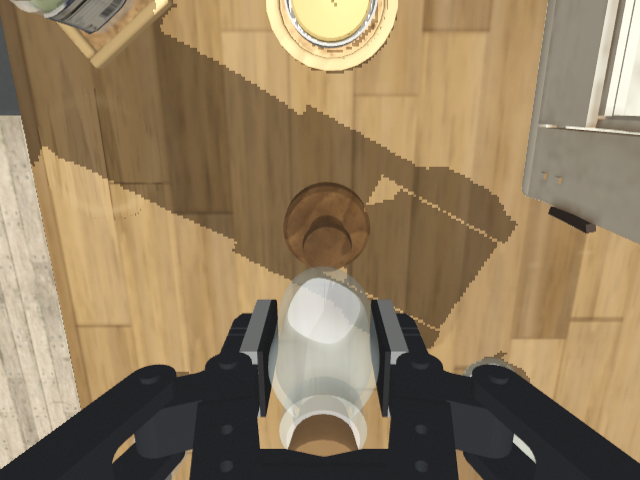

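```bash
python3 -m inch '{"hand":[1,1,1,1,1],"delta_pos":[[0,0,0.035],[0.001,0,0.07],[0.001,0,0.105],[0.002,0,0.14],[0.002,0.003,0.175]],"twist":[[0,0,0],[0,0,0],[0,0,0],[0,0,0],[0,0,0]]}' 35; python3 -m inch '{"hand":[1,1,1,1,1],"delta_pos":[[0,0.002,0.03],[0,0.004,0.055],[0,0.008,0.075],[0,0.01,0.088],[0,0.01,0.095]],"twist":[[0,0,0],[0,0,0],[0,0,0],[0,0,0],[0,0,0]]}' 35; python3 -m inch '{"hand":[1,1,1,1,1],"delta_pos":[[0,0,0],[0,0,0],[0,0,0],[0,0,0],[0,0,0]],"twist":[[0,0,0],[0,0,0],[0,0,0],[0,0,0],[0,0,0]]}' 35; python3 go.py 579 92.5 110 0
python3 - <<'E'
from ring import *
from station import env,optics
s=env.sense(); c=cam("wrist",s); p,d=optics.get_image("wrist"); cv2.imwrite("pics/w22.png",p[:,:,::-1]); np.save("pics/w22_d.npy",d)
print(ring(c,d,579,92.5,28))
E
```

```text
time: 26.25
tcp_pos: [578.0, 0.0, 124.1]
orientation: [-89.8, -0.1, 0.2]
wrist_force: [1.1, 0.4, -0.3]
width: 34.4
time: 26.67
tcp_pos: [577.5, 96.4, 114.7]
orientation: [-89.8, -0.1, 0.3]
wrist_force: [0.4, -0.4, -0.8]
width: 34.1
time: 27.08
tcp_pos: [577.6, 95.6, 114.8]
orientation: [-89.8, -0.1, 0.2]
wrist_force: [-0.1, 0.4, -0.9]
width: 34.3
t 27.08 tcp [577.6  95.6 114.8] ori [-89.85  -0.1    0.22] w 34.3 F [-0.1  0.4 -0.9] q [-2. 30. 82.  0. 69. -2.]
delta_m [0.0014, 0.0048, -0.0031] twist [-0.0027, 0.0039, 0.0018] rows need 0.1 0.0
((np.float64(578.5178609350921), np.float64(92.84941244504466)), np.float64(28.421016131733897), 60)
```

View pics/w22.png

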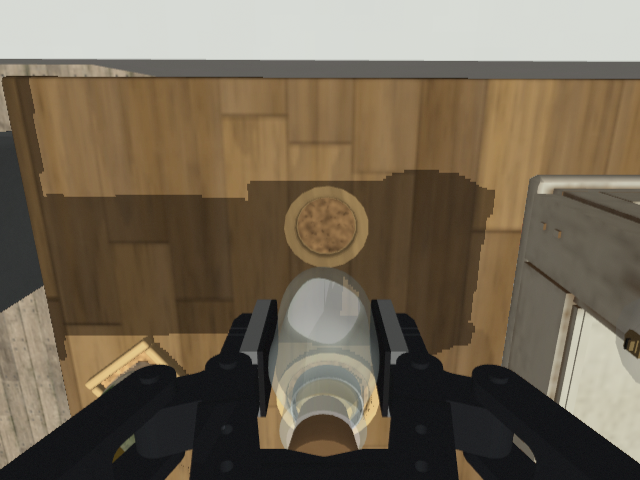

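The narrow stand reads (578.5,92.8), radius 28.4 (28 expected). Lowering to just above the rim first.

```bash
python3 -m inch '{"hand":[1,1,1,1,1],"delta_pos":[[0.001,0.02,-0.003],[0.001,0.05,-0.003],[0.001,0.08,-0.003],[0.001,0.105,-0.003],[0.001,0.116,-0.003]],"twist":[[-0.0027,0.004,0.0018],[-0.0027,0.004,0.0018],[-0.0027,0.004,0.0018],[-0.0027,0.004,0.0018],[-0.0027,0.004,0.0018]]}' 35; python3 -m inch '{"hand":[1,1,1,1,1],"delta_pos":[[0,0,0],[0,0,0],[0,0,0],[0,0,0],[0,0,0]],"twist":[[0,0,0],[0,0,0],[0,0,0],[0,0,0],[0,0,0]]}' 35; python3 go.py 578.9 92.5 -13.6 0
python3 - <<'E'
from ring import *
from station import env,optics
s=env.sense(); c=cam("wrist",s); p,d=optics.get_image("wrist"); cv2.imwrite("pics/w23.png",p[:,:,::-1]); np.save("pics/w23_d.npy",d)
E
```

```text
time: 27.55
tcp_pos: [577.0, 92.7, -4.5]
orientation: [-90.0, 0.3, -0.0]
wrist_force: [-0.9, -0.3, -1.0]
width: 34.2
time: 27.97
tcp_pos: [577.8, 92.7, -3.1]
orientation: [-90.0, 0.2, -0.0]
wrist_force: [0.3, 0.2, -0.1]
width: 34.7
t 27.97 tcp [577.8  92.7  -3.1] ori [-9.0e+01  1.6e-01 -2.0e-02] w 34.7 F [ 0.3  0.2 -0.1] q [-2. 38. 87. -0. 55. -2.]
delta_m [0.0011, 0.0105, -0.0002] twist [-0.0001, -0.0004, -0.0027] rows need 0.3 0.0
```

View pics/w23.png

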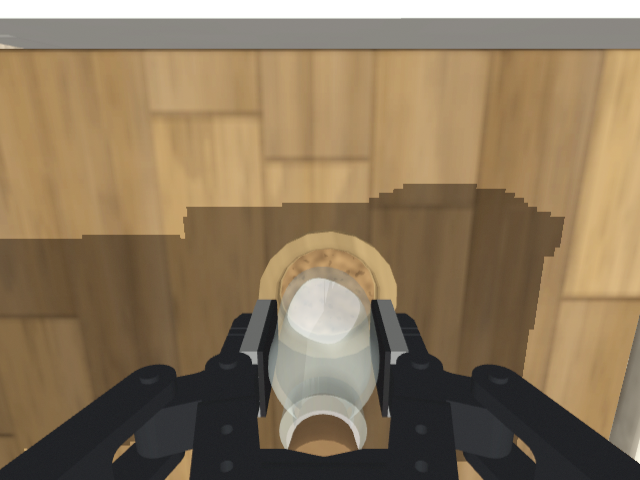

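The bottle foot (u≈324) is about 1.4 mm short in x of the recess centre (u≈328). I'll shift it, then lower.

```bash
python3 -m inch '{"hand":[1,1,1,1,1],"delta_pos":[[0.0014,0,0],[0.0014,0.001,0],[0.0014,0.004,0],[0.0014,0.007,0],[0.0014,0.0095,0]],"twist":[[0,0,-0.0027],[0,0,-0.0027],[0,0,-0.0027],[0,0,-0.0027],[0,0,-0.0027]]}' 35; python3 go.py 578.9 92.5 -13.6 0;  python3 -m inch '{"hand":[1,1,1,1,1],"delta_pos":[[0,0.0005,0],[0,0.001,0],[0,0.0015,0],[0,0.0015,0],[0,0.0015,0]],"twist":[[0,0,0],[0,0,0],[0,0,0],[0,0,0],[0,0,0]]}' 35
python3 - <<'E'
from ring import *
from station import env,optics
s=env.sense(); c=cam("wrist",s); p,d=optics.get_image("wrist"); cv2.imwrite("pics/w24.png",p[:,:,::-1]); np.save("pics/w24_d.npy",d)
E
```

```text
time: 28.43
tcp_pos: [578.8, 92.7, -13.4]
orientation: [-90.0, 0.1, -0.0]
wrist_force: [0.8, 0.5, -1.5]
width: 34.0
t 28.43 tcp [578.8  92.7 -13.4] ori [-9.e+01  6.e-02 -2.e-02] w 34.0 F [ 0.8  0.5 -1.5] q [-2. 39. 87.  0. 54. -2.]
delta_m [0.0001, 0.0002, -0.0002] twist [-0.0001, -0.0004, -0.0011] rows need 0.0 0.0
time: 28.85
tcp_pos: [578.8, 92.8, -13.7]
orientation: [-90.0, 0.1, -0.0]
wrist_force: [-5.6, -0.7, 13.1]
width: 34.4
```

View pics/w24.png

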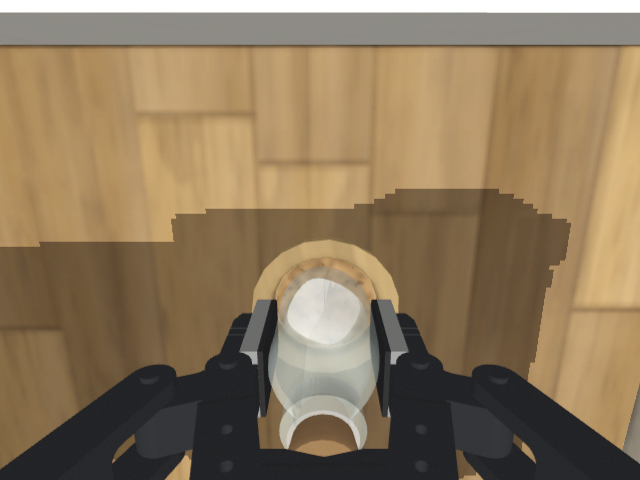

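Floor contact came at -13.7 (predicted -13.6) with 13 N up. The bottle foot is inside the recess and centred. Releasing and rising.

```bash
python3 -m inch '{"hand":[0.1,-0.2,-0.5,-0.8,-1],"delta_pos":[[0,0,0],[0,0,0],[0,0,0],[0,0,0],[0,0,0]],"twist":[[0,0,0],[0,0,0],[0,0,0],[0,0,0],[0,0,0]]}'; python3 -m inch '{"hand":[-1,-1,-1,-1,-1],"delta_pos":[[0,-0.01,0],[0,-0.035,0],[0,-0.07,0],[0,-0.11,0],[0,-0.15,0]],"twist":[[0,0,0],[0,0,0],[0,0,0],[0,0,0],[0,0,0]]}';  python3 -m inch '{"hand":[-1,-1,-1,-1,-1],"delta_pos":[[-0.03,-0.01,0],[-0.06,-0.02,0],[-0.1,-0.03,0],[-0.14,-0.04,0],[-0.17,-0.05,0]],"twist":[[0,0,0],[0,0,0],[0,0,0],[0,0,0],[0,0,0]]}'
python3 - <<'E'
from ring import *
from station import env,optics
for n in("top","side","wrist"):
    s=env.sense(); c=cam(n,s); p,d=optics.get_image(n); cv2.imwrite(f"pics/{n}F.png",p[:,:,::-1]); np.save(f"pics/{n}F_d.npy",d)
    q,u,v=pts(c,d,d>150)
    for nm,cx,cy,r,z0,z1 in(("tin",580,-44,31,17,30),("shaker",455,-347,30,74,110),("lid",437,-39,30,88,115),("cork",578.5,93,28,76,100),("stamp",578,-187,40,8,90),("tall",709,-322,40,112,140)):
        k=(np.hypot(q[:,0]-cx,q[:,1]-cy)<r)&(q[:,2]>z0)&(q[:,2]<z1); a=q[k]
        if len(a)>20: print(n,nm,len(a),((a.min(0)+a.max(0))/2).round(1),(a.max(0)-a.min(0)).round(1),"ztop",np.percentile(a[:,2],95).round(1))
t=cv2.imread("pics/topF.png")[140:350,130:480]; cv2.imwrite("pics/topFc.png",cv2.resize(t,None,fx=2.2,fy=2.2,interpolation=cv2.INTER_CUBIC))
E
```

```text
time: 29.32
tcp_pos: [578.8, 92.7, -13.9]
orientation: [-90.0, 0.1, -0.0]
wrist_force: [-0.2, -0.1, -0.3]
width: 84.2
time: 29.73
tcp_pos: [578.4, 92.8, 138.3]
orientation: [-90.0, 0.1, -0.0]
wrist_force: [1.0, 0.4, -0.4]
width: 85.3
time: 30.15
tcp_pos: [405.7, 93.0, 189.3]
orientation: [-90.0, 0.1, 0.0]
wrist_force: [0.6, -0.3, 0.5]
width: 85.1
top tin 204 [581. -46.  21.] [54.5 54.6  8. ] ztop 22.5
top shaker 297 [ 456.3 -347.6   85.4] [34.  33.  22.7] ztop 93.9
top lid 466 [438.1 -40.5  95.8] [41.1 41.2 14.7] ztop 102.1
top cork 94 [578.6  89.7  82.2] [18.  18.9 12.4] ztop 87.8
top stamp 734 [ 579.  -188.6   38.4] [56.9 56.9 60.1] ztop 65.6
top tall 206 [ 710.6 -323.7  121.1] [27.  26.1 17.5] ztop 128.1
side tin 139 [581.8 -42.5  21. ] [56.8 56.1  8.1] ztop 21.8
side shaker 176 [ 456.3 -341.7   85.3] [35.4 30.4 22.3] ztop 92.0
side lid 143 [437.7 -34.   95.6] [42.9 35.9 15.1] ztop 101.1
side cork 87 [578.8  95.2  81.9] [19.9 18.9 11.7] ztop 86.6
wrist tin 635 [583.6 -41.3  20.6] [48.2 49.2  7.2] ztop 22.1
wrist lid 2491 [436.1 -38.4  95.2] [41.5 43.8 14.3] ztop 101.3
wrist cork 773 [577.2  92.9  82. ] [19.2 20.3 11.9] ztop 87.1
```

View pics/topFc.png

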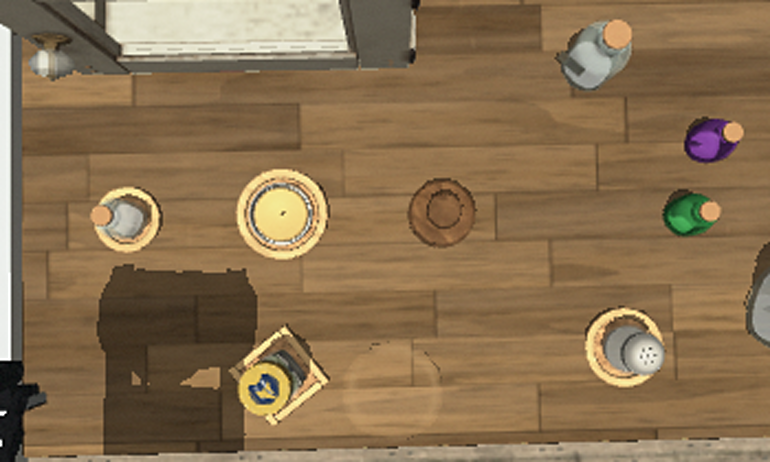

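View pics/sideF.png

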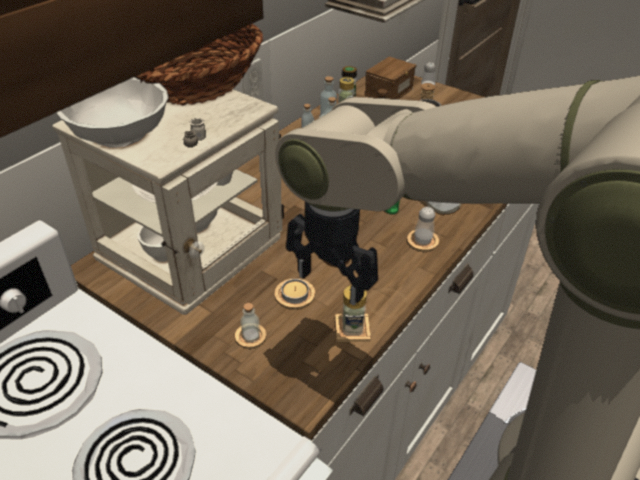

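View pics/wristF.png

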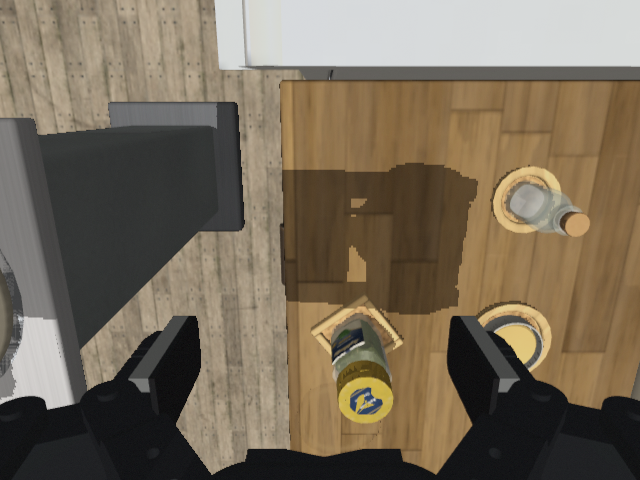

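The final views show the bottle in the narrow stand (127,217 in the top crop), the tin in the wide (282,213), the jar in the square (275,378) and the shaker in the middle (627,348). Tops are at the seated heights: cork 86–88, tin 22, lid about 101, shaker 94. Stamp and tall bottle are unmoved to within 0.2 mm. I'll let the arm settle, then hand in.

```bash
python3 -m inch '{"hand":[-1,-1,-1,-1,-1],"delta_pos":[[0,0,0],[0,0,0],[0,0,0],[0,0,0],[0,0,0]],"twist":[[0,0,0],[0,0,0],[0,0,0],[0,0,0],[0,0,0]]}'; python3 -c "
from station import hand_in; print(hand_in())"
```

```text
time: 30.72
tcp_pos: [408.1, 92.9, 189.9]
orientation: [-90.0, -0.1, -0.0]
wrist_force: [0.0, -0.1, -0.1]
width: 85.7
the job is handed in; nothing more can be done
None
```

All four items are in their matching stands and the job was handed in at about 31 s, with the gripper open and clear. The shaker went first, from the wide stand to the middle one. Then the tin went into the wide stand, the jar into the square one and the corked bottle into the narrow one.

**Last checks:**
- **Seating:** measured tops matched seating on the recess floors: tin 22 mm, shaker 94 mm, jar lid 100–101 mm, cork 86–88 mm. All four look upright and centred in the final views.
- **Jar alignment:** it was set at the stand's measured angle and looks parallel to the recess. I did not re-measure its angle after release.
- **Bystanders:** the butter stamp and tall bottle read within 0.2 mm of where they started. The green and purple bottles look unmoved in the pictures.

**Disagreements found along the way:**
- The reported TCP lies about 34 mm beyond the real shut fingertips; the wrist and side cameras agreed. I worked from measured tip heights.
- The first shaker grip was about 5 mm too high, so I reopened, went lower and gripped it again.
- The bottle's fingertips were about 22 mm up, at the top edge of the 12–22 mm window.
- Finger width read about 2 mm under the true size on the tin.
- The top, side and wrist cameras differed by 2–3 mm, so I relied on the wrist view near each stand.

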